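Dip-check the microscope chiller with its gauge rod

TASK

Check the chiller beside the microscope: slide the shutter on its sloping guide tube fully open to the end stop and leave it open, then take the gauge rod from its cradle, push it gently into the tube until the collar stops on the rim, pause a moment and draw it right out again. Finish holding the rod in the gripper, level and still, with its tip over the middle of the square steel reading tray and about 10 cm above the bench; do not put it down or let it go. Leave the other things on the bench where they are.

Things in the scene. Friction and masses are not known exactly. Their poses are not given: they have to be found in the camera images.
- shutter (a joint): slide of the small shutter that covers the guide tube's mouth, in m: 0 = fully shut, 0.050 = fully open at its end stop; starts at 0 to 0.012. It opens along -x of tube_mouth, which is level and points roughly towards the robot. Friction about 3 N plus some damping (15 N s/m); it stays where it is left.
- shutter_grip (a point): point in the shutter's black upright tab, to take it by: tab 12 mm thick along the slide (x), 22 mm the other way; this point is 31 mm above the tab's foot (keep fingertips off the track there) and 14 mm below its top. The tab stands above and slightly behind the tube mouth and moves with the shutter. Axes as tube_mouth.
- tube_mouth (a point): centre of the rim of the steel guide tube that slopes down into the white chiller's side; 111 mm above the bench. z points out of the tube along its axis (35 degrees above level, away from the chiller), x level across the tube, y upwards and over the chiller. Straight 14 mm bore, tube 115 long, rim 28 across. The shut shutter's plate lies 1.5 mm in front of the rim and blocks it.
- chiller: white bench chiller box, 190 (x) x 160 (y) x 150 mm tall, fixed; origin at the centre of its underside; the guide tube comes out of its -y side.
- rod: gauge rod (black grip, brass collar, thin steel shaft), about 0.11 kg. Starts level in its cradle, axis 52 mm above the bench; lifts straight up. Origin: on the rod's axis, in the grip, where to take it. x points to the tip, z up as it lies. Grip 16 wide (y), 24 tall (z), x = -41 to +31 mm; the cradle's slot holds it from -44 to -30, so fingers have room from -25 to +25 mm.
- rod_collar (a point): centre of the collar's front face, which comes to rest on the tube's rim; 35 mm ahead of the rod's origin. Collar 26 mm across, 5 thick; ahead of it the shaft, 8 mm across and 100 mm long, all of which enters the tube. Axes as rod.
- rod_tip (a point): point of the rod, 135 mm ahead of the grip's origin; axes as rod.
- cradle: grey rest for the gauge rod, fixed: base 165 x 60 mm, uprights up to 57 mm high; origin at the centre of its underside, right below the rod's origin, x along the rod.
- tray_mid (a point): middle of the floor (4 mm above the bench) of the shallow square steel reading tray, 100 x 100 mm, rim 10 mm high, fixed.
- dropper_mid (a point): bystander: small amber bottle, 42 across, 85 tall; point half-way up.
- canister_center (a point): bystander: grey lens canister, upright, 38 across, 55 tall; point at its centre.
- dish_center (a point): bystander: clear shut culture dish, 90 across, 16 tall; point at its centre.
- beaker_mid (a point): bystander: glass beaker, 68 across, 90 tall; point half-way up.
- slidebox_mid (a point): bystander: wooden slide box 85 x 110 x 34 tall; point at its centre.
- spatula_grip (a point): bystander: spatula 180 long lying flat (no collar: not the gauge); point on its handle.

How it is judged:
On the way, in this order (a step that is already met when the one before it is completed fails the run):
1. the shutter is slid open to its end stop (value of joint shutter above 0.046 m), for 0.1 s.
2. the rod is in the tube with its collar on the rim (z of rod_collar in the frame of tube_mouth between -0.004 and 0.004 m and x of rod_collar in the frame of tube_mouth between -0.006 and 0.006 m and y of rod_collar in the frame of tube_mouth between -0.006 and 0.006 m and angle between the x axis of rod and the z axis of tube_mouth, either way round below 0.12 rad), for 0.2 s.
3. the rod is drawn right out of the tube (z of rod_tip in the frame of tube_mouth above 0.008 m), for 0.1 s.
At the end, for the whole second after the job is handed in: The gripper holds the rod (grip force on it above 1 N), still and level within 8 degrees, its tip within 40 mm (horizontally) of the tray's middle and 60 to 160 mm above the bench, touching neither chiller nor cradle; the shutter is still open (at least 45 of 50 mm) (contact force between rod and the fingers above 1 N and angle between rod's own x axis and vertical between 1.42 and 1.72 rad and horizontal distance between rod_tip and tray_mid below 0.04 m and height (world z) of rod_tip between 0.06 and 0.16 m and linear speed of rod below 0.02 m/s and angular speed of rod below 0.15 rad/s and value of joint shutter above 0.045 m and contact force between rod and chiller below 0.1 N and contact force between rod and cradle below 0.1 N); the arm keeps its last pose, push and grip.
It fails at once if the rod is forced against the chiller or its tube or shutter (over 45 N) (contact force between rod and chiller above 45 N).
It fails at once if a bystander is displaced by more than 30 mm (distance of any of dropper_mid, canister_center, dish_center, beaker_mid, slidebox_mid, spatula_grip from where it was at the start of the episode above 0.03 m).
It also fails if it takes over 64 s, if anything falls off the work surface, if the arm or the gripper's body presses on something with over 40 N, if the wrist force passes 120 N, or if a joint passes its speed limit or range.

ROBOT

A 6-joint arm with a two-finger parallel gripper is mounted at the origin on the work surface. World frame = base frame: x ahead of the robot, y to its left, z up, the work surface at z = 0. Lengths are in m, angles in rad, forces in N, time in s.
With the tool pointing down it reaches from about 0.4 to 0.825 m from the base axis. Payload 7 kg.
Tool frame: the origin (TCP) lies between the finger pads; the fingertips stand 22 mm ahead of it and the grasp point (between the pads) lies 3 mm ahead of it; z points along the fingers, x is the direction in which the jaws open and shut, and the axes are right-handed (so a half turn about z gives the same grasp; the last joint's range is limited). The gripper opens to 85 mm and grips with 20 to 120 N. Pads are 22 mm wide; open, the fingers measure 114 mm over their backs; the gripper's body (76 mm by 85 mm) begins 54 mm behind the grasp point. The pads swing forward as they close: fully open they stand 13 mm farther back than shut.
Start: joints at [1.572, 0.359, 0.012, 0, -1.224, -0.288], TCP at [0.191, 0.647, 0.253] pointing down, gripper open.
Joint ranges: [-3.07, 3.07], [-1.43, 2.12], [-1.02, 1.25], [-3.03, 1.67], [-3.05, -0], [-3.03, 3.03]. Speed limits (rad/s): [2.39, 2.39, 3.01, 3.14, 3.14, 3.14].

INTERFACE

Orientations are given as [roll, pitch, yaw] about the fixed x, y, z axes, in that order (R = Rz(yaw) Ry(pitch) Rx(roll)).
In Python, from workcell import sensors, capture, camera_params, env gives the robot as it stands. The module is installed in compiled form; this text tells all that it offers.
- The arm moves only by the shell command python3 -m crank 'ROWS' [FORCE]. ROWS is JSON, a list of rows, each an object with "rot": the turn, a rotation vector about the world's x, y, z in rad, a list of three; "dp": the shift along the world's x, y, z in mm, a list of three; "claw": the gripper's target within -1 to 1 (shut at 1, half-way at 0, fully open at -1). In form: [{"rot": [wx, wy, wz], "dp": [dx, dy, dz], "claw": claw}, ...]. A call has exactly 8 rows; each row is the pose to reach, as a shift and turn from the pose commanded when the call began; what a row does not reach only later rows make up. A row lasts 1/8 s, in which the tool goes at most 62.5 mm and 10.7 degrees, less where a joint would pass 70% of its speed; a pose out of reach is approached as far as the arm can. A call with a gripper value outside its range is refused whole. The fingers move at their own pace and stop on an object; FORCE is the grip in N (left out, the last holds). Time passes only in rows, so rows that repeat a pose let the fingers close, or fill a call up. It gives the time, the measured TCP pose, the force and the opening at its end, in the units of the state.
- sensors.get_state(): the state, without advancing time (a new reading comes with each control period).
- capture(name): name is "scene" or "top" or "wrist"; returns the picture (480x640x3 uint8, blue, green, red); there is no depth.
- camera_params(name): a dict with "fx", "fy", "cx", "cy" (pixels), "k1" (the pictures are not rectified: a ray, as slopes to the right and down, at radius r is drawn at 1 + k1 r^2 times it, then the intrinsics apply), "eye" and "attitude" of the camera in the world. Camera axes: x right, y up, looking along -z (the intrinsics and any distortion apply to the point x, -y, -z); pixel columns grow to the right and rows downward; lengths in m; the calibration is good to about 2 mm. A picture is of the moment at which its call begins: read the wrist's pose just before it. camera_params takes no time and is no camera call; for the wrist camera it gives the pose at the moment of the call.
- env.finish_job(): hands the job in, once; it reports no verdict.
The state is a dict: "time_s": time; "joint_positions": joint angles; "joint_vel": joint speeds; "effort": joint torques, N m; "tool_pos": TCP position; "tool_rot": TCP orientation; "wrist_force": force on the tool from outside, world axes, zero at the start; "wrist_torque": the same for the moment, N m; "finger_gap": opening from 0.0 (shut) to 1.0 (fully open).
Only numpy, scipy, OpenCV 4.12 (cv2) and the standard library are available. Lean on these libraries where they do the work, as an engineer would, in place of code of your own. Each camera call takes 0.05 s, during which the arm holds its last target.

## Working session

There is one attempt and no reset: what is moved stays moved. The work goes in short steps, Python scripts to look and compute and a shell command to move; the robot and the scene stay as the last step left them, time stands still between calls to the robot, and variables do not carry over. Pictures are saved under pics/ and viewed, and the job is handed in when it is done.

```bash
mkdir -p pics; ls; python3 - <<'E'
from workcell import sensors,capture,camera_params
import cv2
print(sensors.get_state())
for n in("scene","top","wrist"):
    print(n,camera_params(n)); cv2.imwrite(f"pics/{n}0.png",capture(n))
E
```

```text
pics
{'time_s': 0.0, 'joint_positions': array([ 1.57210745e+00,  3.59397068e-01,  1.10283907e-02, -3.28297862e-04,
       -1.22410506e+00, -2.88110698e-01]), 'joint_vel': array([-3.99774718e-04,  3.12526223e-05,  6.37131075e-04, -9.23761911e-04,
       -5.59041832e-04,  3.78134916e-04]), 'effort': array([-2.11713712e-03, -5.83323240e+01,  2.93420112e+01,  6.93642050e+00,
       -5.74645950e-03, -7.80163134e-06]), 'tool_pos': array([0.19084341, 0.64698062, 0.25234775]), 'tool_rot': array([-3.14141189e+00, -1.69596602e-03, -1.85770787e+00]), 'wrist_force': array([-0.83697007,  0.48841836, -0.22435308]), 'wrist_torque': array([ 0.03023322,  0.01986326, -0.01608581]), 'finger_gap': 0.9976599275979521}
scene {'fx': 503.141405855006, 'fy': 503.141405855006, 'cx': 309.0041597603803, 'cy': 235.4082328625256, 'k1': -0.007455395756639515, 'eye': array([ 1.00721193, -0.76127783,  0.75098413]), 'attitude': array([ 0.93102744, -0.00393435,  0.58729604])}
top {'fx': 456.2578910706793, 'fy': 456.2578910706793, 'cx': 319.82246548655365, 'cy': 240.4056973765553, 'k1': -0.09433986795208316, 'eye': array([ 0.4221437 , -0.05107977,  1.09414597]), 'attitude': array([ 0.10665492,  0.00591506, -1.5705707 ])}
wrist {'fx': 428.40168051692655, 'fy': 428.40168051692655, 'cx': 317.34523478297956, 'cy': 232.00413174717198, 'k1': -0.01655103153717103, 'eye': array([0.27153165, 0.62343325, 0.37292476]), 'attitude': array([-3.31979618e-01, -1.52268047e-03, -1.85726063e+00])}
```

View pics/scene0.png

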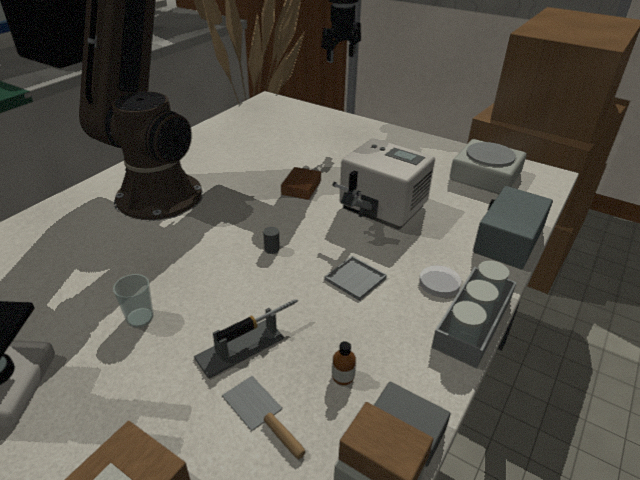

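View pics/top0.png

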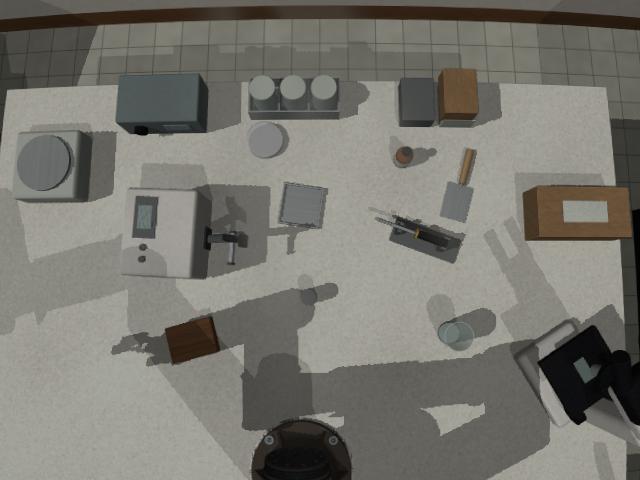

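View pics/wrist0.png

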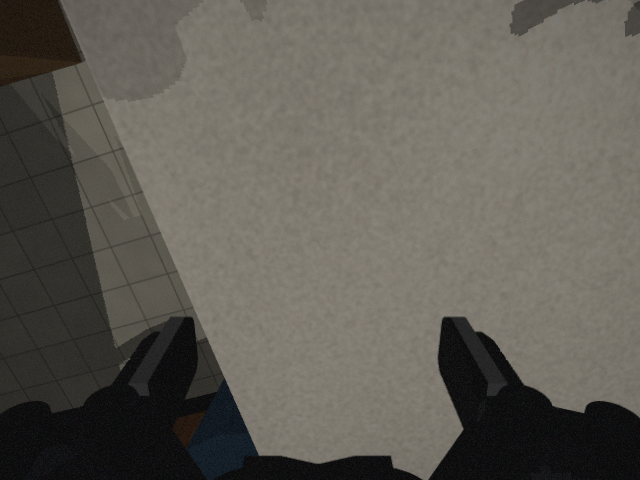

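```bash
cat > h.py <<'E'
import numpy as np,cv2,json
from scipy.spatial.transform import Rotation as R
from scipy.optimize import least_squares
from workcell import sensors,capture,camera_params,env
def snap(n,tag):
    p=camera_params(n); im=capture(n); cv2.imwrite(f"pics/{tag}.png",im)
    json.dump({k:(v.tolist() if hasattr(v,'tolist') else v) for k,v in p.items()},open(f"pics/{tag}.json","w")); return im,p
def load(tag):
    return cv2.imread(f"pics/{tag}.png"),json.load(open(f"pics/{tag}.json"))
def Rm(p): return R.from_euler('xyz',p['attitude']).as_matrix()
def ray(p,u,v):
    K=np.array([[p['fx'],0,p['cx']],[0,p['fy'],p['cy']],[0,0,1.]])
    q=cv2.undistortPoints(np.array([[[u,v]]],float),K,np.array([p['k1'],0,0,0.]))[0,0]
    d=Rm(p)@np.array([q[0],-q[1],-1.]); return np.array(p['eye']),d/np.linalg.norm(d)
def proj(p,X):
    c=Rm(p).T@(np.asarray(X,float)-np.array(p['eye'])); a,b=c[0]/-c[2],-c[1]/-c[2]; s=1+p['k1']*(a*a+b*b)
    return np.array([p['fx']*a*s+p['cx'],p['fy']*b*s+p['cy']])
def onz(p,u,v,z):
    o,d=ray(p,u,v); return o+d*(z-o[2])/d[2]
def tri(obs):
    A=np.zeros((3,3));b=np.zeros(3)
    for p,u,v in obs:
        o,d=ray(p,u,v);M=np.eye(3)-np.outer(d,d);A+=M;b+=M@o
    X=np.linalg.solve(A,b); return X,[np.round(proj(p,X)-[u,v],1).tolist() for p,u,v in obs]
def crop(tag,x0,y0,x1,y1,out,s=None):
    im=cv2.imread(f"pics/{tag}.png")[y0:y1,x0:x1]; s=s or min(800/(x1-x0),600/(y1-y0))
    im=cv2.resize(im,None,fx=s,fy=s,interpolation=cv2.INTER_CUBIC)
    im=np.clip(im.astype(float)*1.4,0,255).astype(np.uint8); cv2.imwrite(f"pics/{out}.png",im); print(out,s)
E
python3 - <<'E'
from h import *
for n in("scene","top"):
    snap(n,n+"1")
crop("top1",110,170,260,290,"c_top_ch");crop("top1",360,190,480,280,"c_top_rod")
crop("scene1",320,130,450,230,"c_sc_ch");crop("scene1",180,280,310,380,"c_sc_rod")
P=load("top1")[1]
for nm,u,v,z in[("chill c",167,232,.15),("mouth",233,238,.12),("cradle",426,240,0.05),("tray",303,205,.005),("canister",308,297,.055),("bottle",404,155,.085),("beaker",455,335,.05),("slidebox",192,340,.034),("dish",266,140,.01)]:
    print(nm,onz(P,u,v,z).round(3))
E
```

```text
c_top_ch 5.0
c_top_rod 6.666666666666667
c_sc_ch 6.0
c_sc_rod 6.0
chill c [0.541 0.277 0.15 ]
mouth [0.532 0.142 0.12 ]
cradle [ 0.535 -0.29   0.05 ]
tray [ 0.625 -0.004  0.005]
canister [ 0.405 -0.018  0.055]
bottle [ 0.726 -0.237  0.085]
beaker [ 0.317 -0.353  0.05 ]
slidebox [0.304 0.251 0.034]
dish [0.787 0.088 0.01 ]
```

View pics/c_top_ch.png

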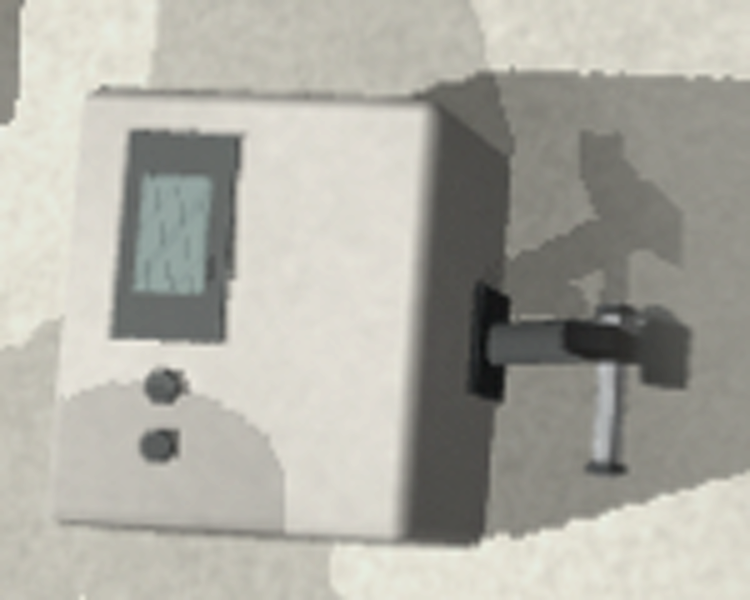

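View pics/c_top_rod.png

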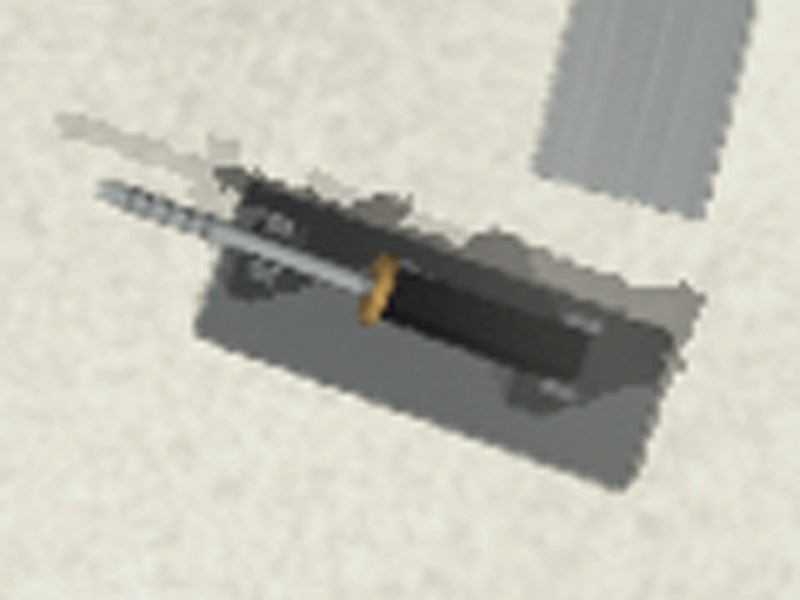

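View pics/c_sc_ch.png

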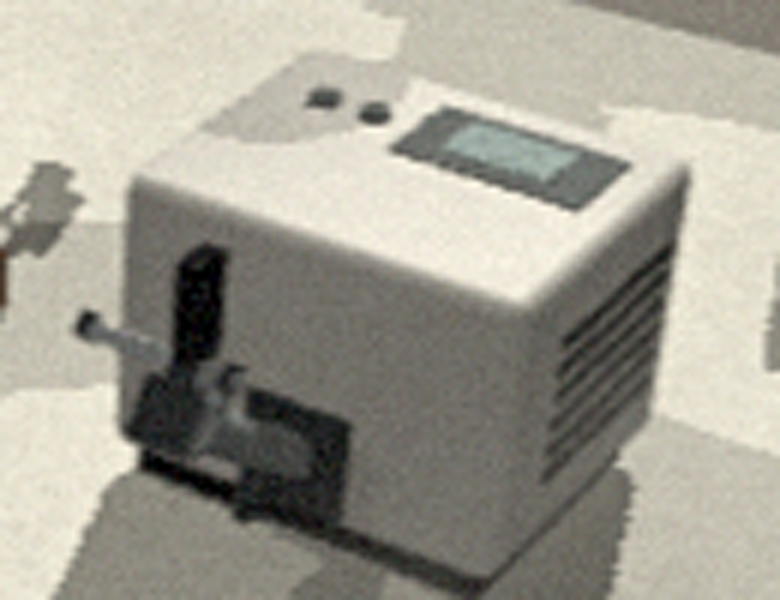

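View pics/c_sc_rod.png

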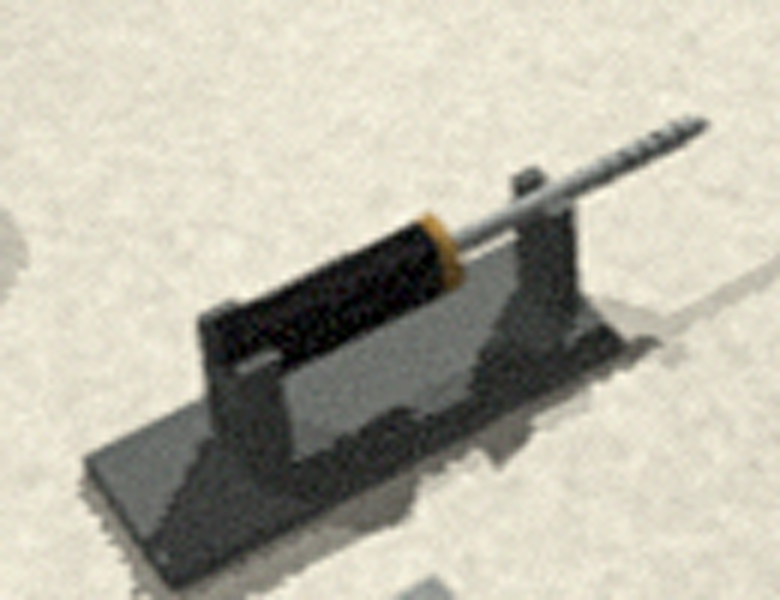

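```bash
python3 -m crank '[{"rot":[0,0,-0.11],"dp":[26,-47,20],"claw":-1},{"rot":[0,0,-0.22],"dp":[52,-94,40],"claw":-1},{"rot":[0,0,-0.33],"dp":[78,-141,60],"claw":-1},{"rot":[0,0,-0.44],"dp":[104,-189,80],"claw":-1},{"rot":[0,0,-0.55],"dp":[130,-237,80],"claw":-1},{"rot":[0,0,-0.66],"dp":[156,-285,80],"claw":-1},{"rot":[0,0,-0.77],"dp":[182,-332,80],"claw":-1},{"rot":[0,0,-0.88],"dp":[208,-380,80],"claw":-1}]'
python3 -m crank '[{"rot":[0,0,-0.10],"dp":[26,-47,0],"claw":-0.3},{"rot":[0,0,-0.20],"dp":[52,-94,0],"claw":-0.3},{"rot":[0,0,-0.30],"dp":[78,-141,0],"claw":-0.3},{"rot":[0,0,-0.40],"dp":[102,-187,0],"claw":-0.3},{"rot":[0,0,-0.40],"dp":[102,-187,0],"claw":-0.3},{"rot":[0,0,-0.40],"dp":[102,-187,0],"claw":-0.3},{"rot":[0,0,-0.40],"dp":[102,-187,0],"claw":-0.3},{"rot":[0,0,-0.40],"dp":[102,-187,0],"claw":-0.3}]'
python3 - <<'E'
from h import *
s=sensors.get_state();print(s['joint_positions'],s['tool_pos'],s['tool_rot'],s['finger_gap'])
snap("wrist","w1")
E
```

```text
time_s: 1.25
tool_pos: [0.3994, 0.2658, 0.3336]
tool_rot: [3.141, 0.001, -2.741]
wrist_force: [1.2, 1.2, 0.1]
finger_gap: 0.999
time_s: 2.25
tool_pos: [0.5006, 0.0814, 0.3335]
tool_rot: [3.141, 0.0, -3.136]
wrist_force: [-0.2, 0.7, -0.4]
finger_gap: 0.651
[ 5.48882813e-01  3.38828693e-02 -2.17366840e-01 -3.61697086e-05
 -1.31917753e+00 -5.42838953e-01] [0.50064085 0.08136591 0.33349026] [ 3.14137200e+00  2.97933083e-04 -3.13555782e+00] 0.6514366302438703
```

View pics/w1.png

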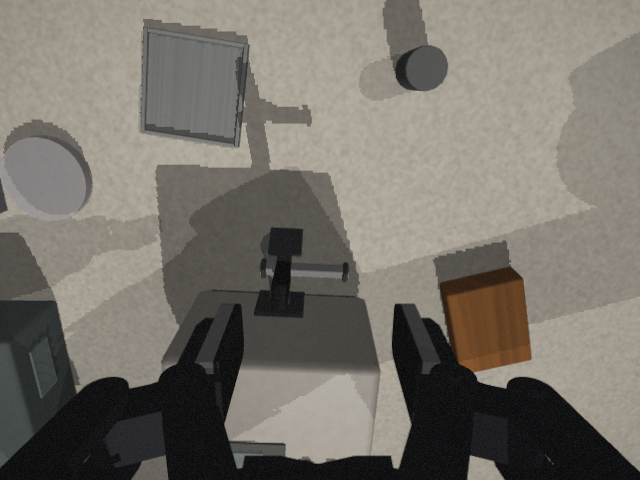

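```bash
python3 -c "
from h import *
crop('w1',230,210,370,325,'c_w1')"
```

```text
c_w1 5.217391304347826
```

View pics/c_w1.png

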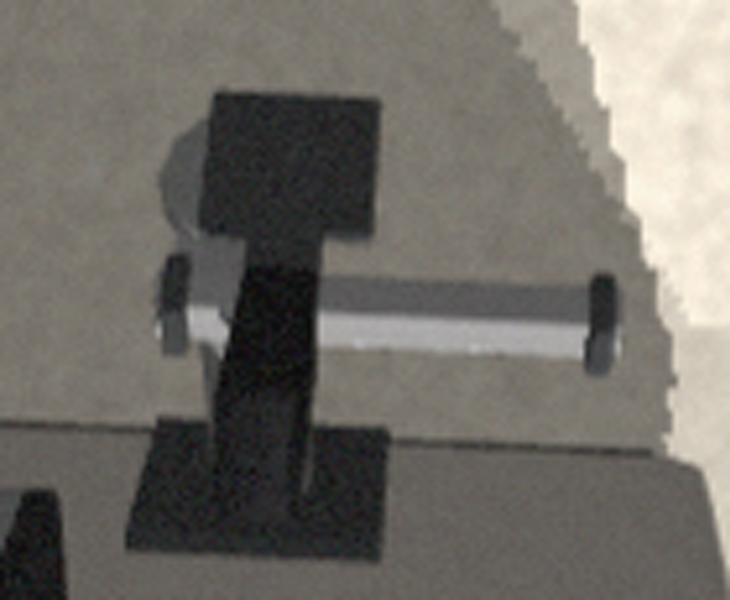

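```bash
python3 -m crank '[{"rot":[0,0,0],"dp":[0,-30,-20],"claw":-0.3},{"rot":[0,0,0],"dp":[15,-60,-50],"claw":-0.3},{"rot":[0,0,0],"dp":[30,-60,-70],"claw":-0.3},{"rot":[0,0,0],"dp":[30,-60,-70],"claw":-0.3},{"rot":[0,0,0],"dp":[30,-60,-70],"claw":-0.3},{"rot":[0,0,0],"dp":[30,-60,-70],"claw":-0.3},{"rot":[0,0,0],"dp":[30,-60,-70],"claw":-0.3},{"rot":[0,0,0],"dp":[30,-60,-70],"claw":-0.3}]'
python3 - <<'E'
from h import *
snap("wrist","w2")
crop('w2',150,200,470,440,'c_w2',2.5)
E
```

```text
time_s: 3.3
tool_pos: [0.5309, 0.0206, 0.2638]
tool_rot: [3.141, 0.001, -3.137]
wrist_force: [-1.4, -0.7, -0.3]
finger_gap: 0.65
c_w2 2.5
```

View pics/c_w2.png

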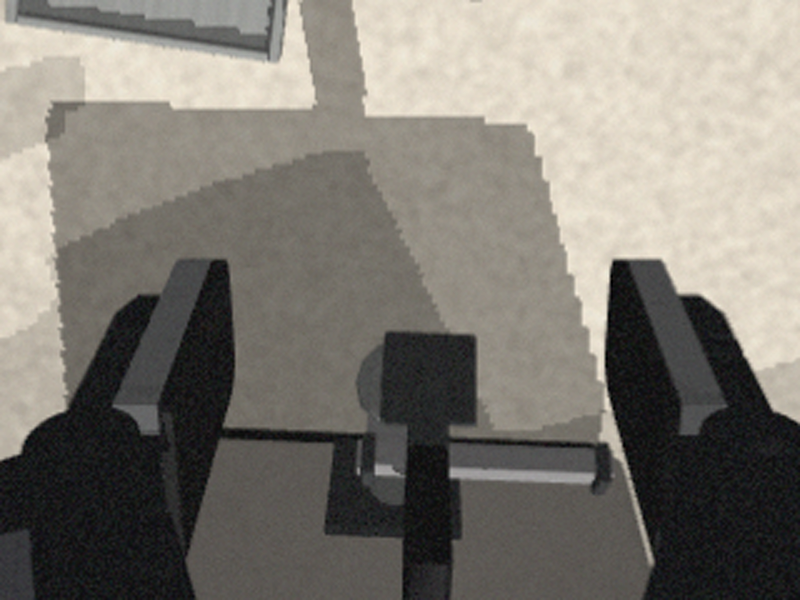

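```bash
python3 - <<'E'
from h import *
crop('w2',270,320,410,440,'c_w2b',5)
E
```

```text
c_w2b 5
```

View pics/c_w2b.png

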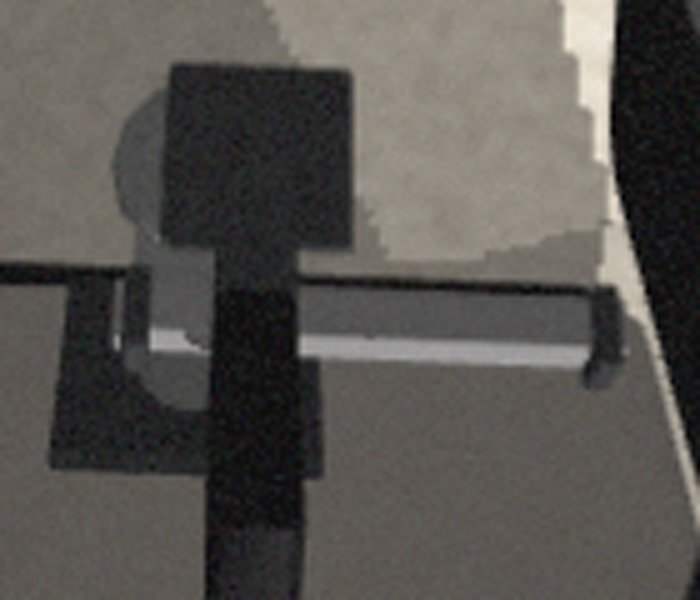

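```bash
python3 - <<'E'
from h import *
p1=load("w1")[1];p2=load("w2")[1];ps=load("scene1")[1]
a=lambda x,y:(p1,230+x/5.2174,210+y/5.2174)
b=lambda x,y:(p2,270+x/5,320+y/5)
for n,o in {"topL":[a(222,385),b(206,527)],"topR":[a(313,385),b(303,525)],"footL":[a(245,268),b(213,288)],"footR":[a(320,268),b(300,288)],
 "plate TL":[a(215,92),b(170,63)],"plate TR":[a(381,98),b(352,70)],"plate BL":[a(198,232),b(162,245)],"plate BR":[a(375,237),b(353,248)],
 "rimleft":[a(160,180),b(112,170)],"railR end":[a(612,275),b(620,290)],"railL":[a(165,255),b(125,270)]}.items():
    X,r=tri(o);print(n,X.round(4),r)
E
```

```text
topL [0.5332 0.1327 0.1765] [[-1.2, 0.3], [1.4, -0.5]]
topR [0.5211 0.1332 0.1754] [[-1.6, 0.5], [1.9, -0.6]]
footL [0.5337 0.1356 0.1279] [[-0.1, 0.0], [0.1, -0.0]]
footR [0.5215 0.1352 0.1285] [[0.2, -0.1], [-0.3, 0.1]]
plate TL [0.5406 0.1153 0.101 ] [[-0.1, 0.0], [0.1, -0.0]]
plate TR [0.5129 0.1159 0.1018] [[-0.1, 0.0], [0.1, -0.0]]
plate BL [0.5412 0.1309 0.1245] [[0.0, -0.0], [-0.0, 0.0]]
plate BR [0.5134 0.1322 0.1232] [[-0.2, 0.1], [0.2, -0.1]]
rimleft [0.5489 0.127  0.1118] [[-0.2, 0.1], [0.2, -0.1]]
railR end [0.4752 0.1368 0.1266] [[0.3, -0.1], [-0.3, 0.1]]
railL [0.5465 0.1345 0.1255] [[-0.0, 0.0], [0.0, -0.0]]
```

```bash
python3 -m crank '[{"rot":[0,0,-0.036],"dp":[-4,40,0],"claw":-0.3},{"rot":[0,0,-0.036],"dp":[-4,80,0],"claw":-0.3},{"rot":[0,0,-0.036],"dp":[-4,124,0],"claw":-0.3},{"rot":[0,0,-0.036],"dp":[-4,124,0],"claw":-0.3},{"rot":[0,0,-0.036],"dp":[-4,124,-30],"claw":-0.3},{"rot":[0,0,-0.036],"dp":[-4,124,-60],"claw":-0.3},{"rot":[0,0,-0.036],"dp":[-4,124,-80],"claw":-0.3},{"rot":[0,0,-0.036],"dp":[-4,124,-97],"claw":-0.3}]'
python3 - <<'E'
from h import *
snap("wrist","w3")
E
```

```text
time_s: 4.35
tool_pos: [0.5267, 0.1436, 0.1655]
tool_rot: [-3.141, -0.001, 3.109]
wrist_force: [-0.1, -0.5, 0.1]
finger_gap: 0.649
```

View pics/w3.png

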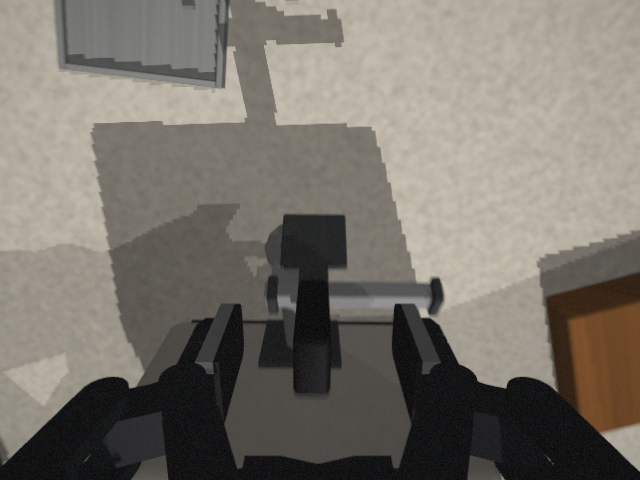

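```bash
python3 -m crank '[{"rot":[0,0,0],"dp":[0,0,0],"claw":1},{"rot":[0,0,0],"dp":[0,0,0],"claw":1},{"rot":[0,0,0],"dp":[0,0,0],"claw":1},{"rot":[0,0,0],"dp":[0,0,0],"claw":1},{"rot":[0,0,0],"dp":[0,0,0],"claw":1},{"rot":[0,0,0],"dp":[0,0,0],"claw":1},{"rot":[0,0,0],"dp":[0,0,0],"claw":1},{"rot":[0,0,0],"dp":[0,0,0],"claw":1}]' 30
python3 -m crank '[{"rot":[0,0,0],"dp":[-6,0,0],"claw":1},{"rot":[0,0,0],"dp":[-12,0.4,0],"claw":1},{"rot":[0,0,0],"dp":[-18,0.6,0],"claw":1},{"rot":[0,0,0],"dp":[-24,0.8,0],"claw":1},{"rot":[0,0,0],"dp":[-30,1,0],"claw":1},{"rot":[0,0,0],"dp":[-36,1.2,0],"claw":1},{"rot":[0,0,0],"dp":[-38,1.2,0],"claw":1},{"rot":[0,0,0],"dp":[-38,1.2,0],"claw":1}]'
```

```text
time_s: 5.4
tool_pos: [0.5276, 0.1446, 0.1673]
tool_rot: [3.141, 0.002, 3.11]
wrist_force: [0.6, -1.1, 5.7]
finger_gap: 0.132
time_s: 6.4
tool_pos: [0.4895, 0.1462, 0.1673]
tool_rot: [3.14, 0.002, 3.11]
wrist_force: [1.2, 0.2, 6.8]
finger_gap: 0.133
```

```bash
python3 -m crank '[{"rot":[0,0,0],"dp":[-1,0,0],"claw":1},{"rot":[0,0,0],"dp":[-2,0,0],"claw":1},{"rot":[0,0,0],"dp":[-3,0.1,0],"claw":1},{"rot":[0,0,0],"dp":[-4,0.1,0],"claw":1},{"rot":[0,0,0],"dp":[-5,0.1,0],"claw":1},{"rot":[0,0,0],"dp":[-5,0.1,0],"claw":1},{"rot":[0,0,0],"dp":[-5,0.1,0],"claw":1},{"rot":[0,0,0],"dp":[-5,0.1,0],"claw":1}]'
python3 -m crank '[{"rot":[0,0,0],"dp":[-1,0,0],"claw":1},{"rot":[0,0,0],"dp":[-2,0,0],"claw":1},{"rot":[0,0,0],"dp":[-3,0.1,0],"claw":1},{"rot":[0,0,0],"dp":[-3,0.1,0],"claw":1},{"rot":[0,0,0],"dp":[-3,0.1,0],"claw":1},{"rot":[0,0,0],"dp":[-3,0.1,0],"claw":1},{"rot":[0,0,0],"dp":[-3,0.1,0],"claw":1},{"rot":[0,0,0],"dp":[-3,0.1,0],"claw":1}]'
```

```text
time_s: 7.4
tool_pos: [0.4862, 0.1464, 0.1674]
tool_rot: [3.14, 0.005, 3.11]
wrist_force: [11.0, -2.5, 0.1]
finger_gap: 0.133
time_s: 8.4
tool_pos: [0.4858, 0.1465, 0.1674]
tool_rot: [3.14, 0.009, 3.111]
wrist_force: [26.1, -7.3, -10.4]
finger_gap: 0.138
```

```bash
python3 -m crank '[{"rot":[0,0,0],"dp":[3,0,0],"claw":1},{"rot":[0,0,0],"dp":[4,0,0],"claw":0},{"rot":[0,0,0],"dp":[4,0,0],"claw":-0.3},{"rot":[0,0,0],"dp":[4,0,0],"claw":-0.3},{"rot":[0,0,0],"dp":[4,0,30],"claw":-0.3},{"rot":[0,0,0],"dp":[4,0,60],"claw":-0.3},{"rot":[0,0,0],"dp":[20,-50,70],"claw":-0.3},{"rot":[0,0,0],"dp":[40,-90,70],"claw":-0.3}]'
python3 -m crank '[{"rot":[0,0,0],"dp":[0,-10,0],"claw":-0.3},{"rot":[0,0,0],"dp":[0,-10,0],"claw":-0.3},{"rot":[0,0,0],"dp":[0,-10,0],"claw":-0.3},{"rot":[0,0,0],"dp":[0,-10,0],"claw":-0.3},{"rot":[0,0,0],"dp":[0,-10,0],"claw":-0.3},{"rot":[0,0,0],"dp":[0,-10,0],"claw":-0.3},{"rot":[0,0,0],"dp":[0,-10,0],"claw":-0.3},{"rot":[0,0,0],"dp":[0,-10,0],"claw":-0.3}]'
python3 - <<'E'
from h import *
snap("wrist","w4")
crop('w4',220,280,460,460,'c_w4')
snap("scene","s4")
crop('s4',320,130,450,230,'c_s4')
E
```

```text
time_s: 9.4
tool_pos: [0.5212, 0.0553, 0.2376]
tool_rot: [3.14, 0.002, 3.112]
wrist_force: [0.7, 1.0, -0.7]
finger_gap: 0.648
time_s: 10.4
tool_pos: [0.521, 0.0458, 0.2363]
tool_rot: [-3.142, -0.0, 3.11]
wrist_force: [0.9, 0.1, 0.1]
finger_gap: 0.652
c_w4 3.3333333333333335
c_s4 6.0
```

View pics/c_w4.png

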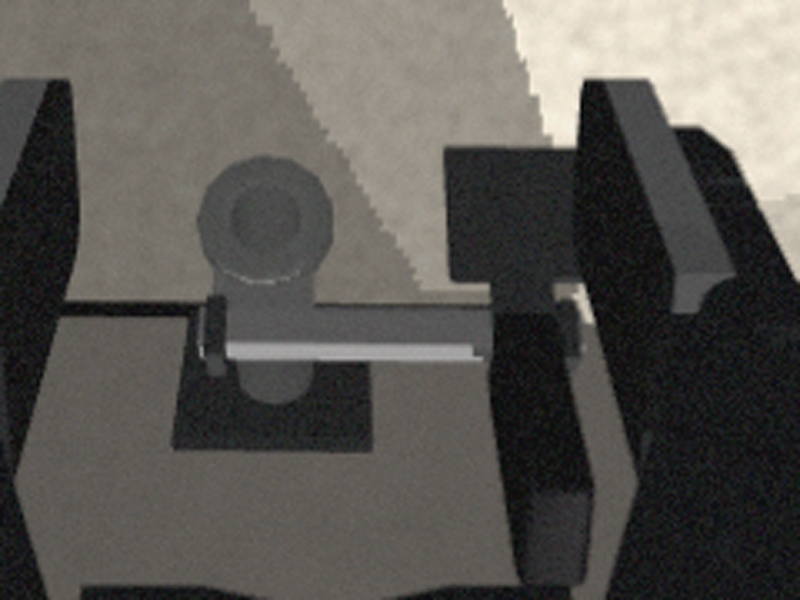

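View pics/c_s4.png

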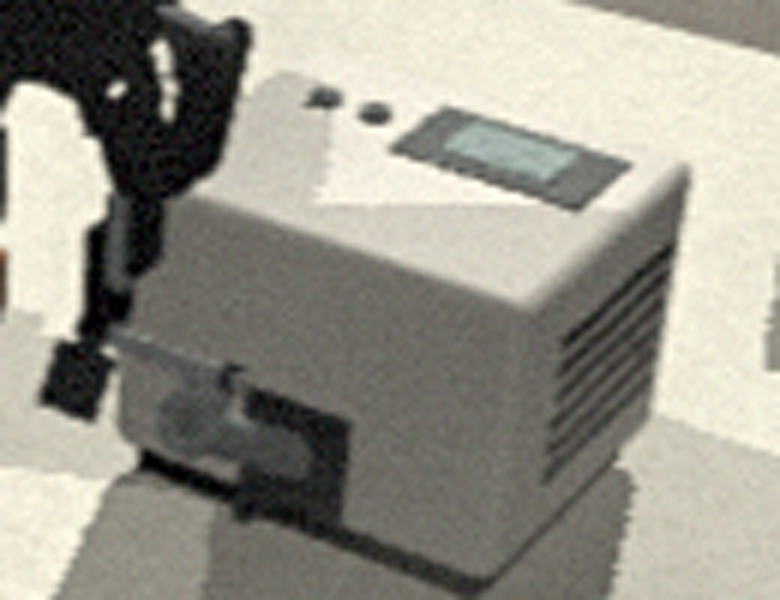

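```bash
python3 -m crank '[{"rot":[0,0,0],"dp":[10,-30,30],"claw":-0.3},{"rot":[0,0,0],"dp":[20,-60,60],"claw":-0.3},{"rot":[0,0,0],"dp":[30,-70,80],"claw":-0.3},{"rot":[0,0,0],"dp":[30,-70,80],"claw":-0.3},{"rot":[0,0,0],"dp":[30,-70,80],"claw":-0.3},{"rot":[0,0,0],"dp":[30,-70,80],"claw":-0.3},{"rot":[0,0,0],"dp":[30,-70,80],"claw":-0.3},{"rot":[0,0,0],"dp":[30,-70,80],"claw":-0.3}]'
python3 - <<'E'
from h import *
snap("wrist","w5")
crop('w5',220,260,460,440,'c_w5')
E
```

```text
time_s: 11.5
tool_pos: [0.5508, -0.0239, 0.3161]
tool_rot: [-3.141, -0.0, 3.11]
wrist_force: [1.0, -0.1, -1.0]
finger_gap: 0.652
c_w5 3.3333333333333335
```

View pics/c_w5.png

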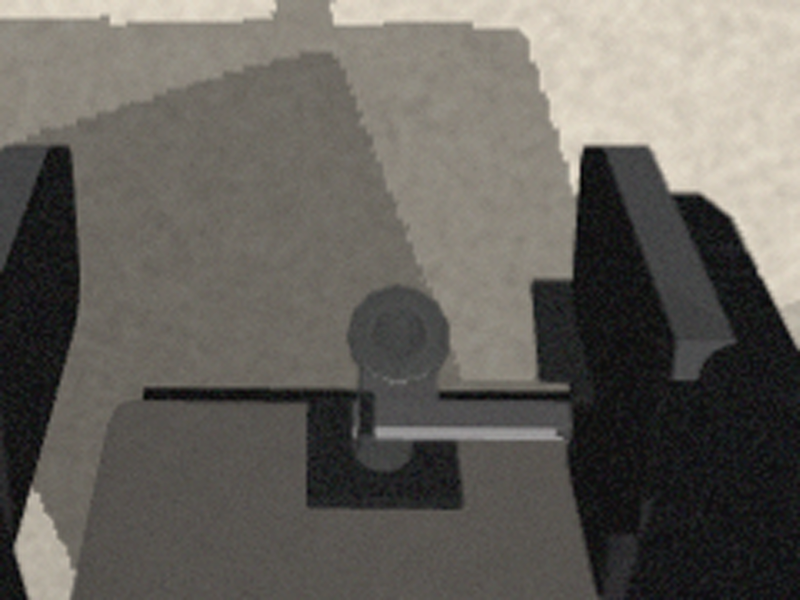

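View pics/w5.png

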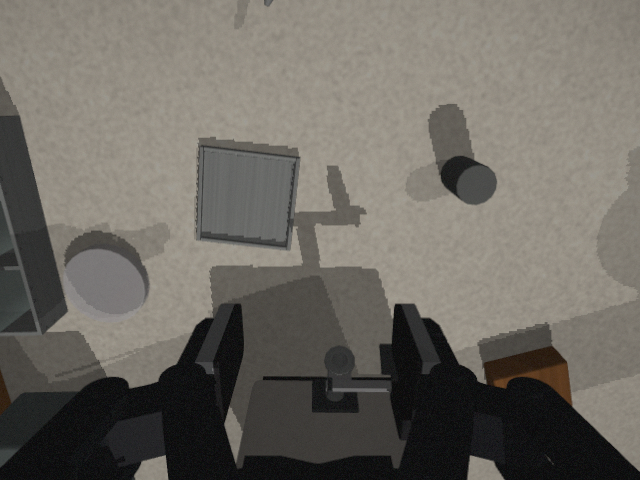

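```bash
python3 - <<'E'
from h import *
p4=load("w4")[1];p5=load("w5")[1];pt=load("top1")[1];ps=load("scene1")[1]
a=lambda x,y:(p4,220+x/3.3333,280+y/3.3333)
b=lambda x,y:(p5,220+x/3.3333,260+y/3.3333)
for n,o in {"bore":[a(266,217),b(398,331)],"rim":[a(265,219),b(398,333.5)],"rim top(outer)":[a(266,155),b(398,285)],"rim low":[a(266,283),b(398,382)],"rimL":[a(197,218),b(347,333)],"rimR":[a(333,221),b(449,334)],
"baseBL":[a(172,448),b(307,507)],"baseBR":[a(372,452),b(463,509)],"tube foot":[a(276,403),b(383,470)],
"railL":[a(207,297),b(357,392)],}.items():
    X,r=tri(o);print(n,X.round(4),r)
q=[onz(pt,110+x/5,170+y/5,.15) for x,y in((437,100),(410,540),(57,520),(95,90))]
for i in range(4):
    d=q[(i+1)%4]-q[i];print(q[i].round(4),np.linalg.norm(d).round(3),np.degrees(np.arctan2(d[1],d[0])).round(2))
# tray corners
im,_=load("w5")
for c in((200,147),(299,157),(291,248),(197,239)): print("tray w5",onz(p5,*c,.01).round(4))
for c in((285,182),(328,187),(322,229),(279,224)): print("tray top",onz(pt,*c,.01).round(4))
print(onz(p4,220+266/3.3333,280+217/3.3333,.111),onz(p5,220+398/3.3333,260+331/3.3333,.111))
E
```

```text
bore [0.5354 0.1289 0.1066] [[0.1, -0.2], [-0.0, 0.1]]
rim [0.5355 0.1277 0.1091] [[0.0, -0.0], [-0.0, 0.0]]
rim top(outer) [0.535  0.1169 0.1025] [[0.0, -0.1], [-0.0, 0.1]]
rim low [0.5358 0.141  0.1122] [[-0.0, 0.1], [0.0, -0.1]]
rimL [0.5493 0.1274 0.1087] [[-0.0, 0.0], [0.0, -0.0]]
rimR [0.5217 0.1286 0.109 ] [[0.1, -0.2], [-0.1, 0.2]]
baseBL [0.5636 0.2152 0.0756] [[0.0, 0.2], [-0.0, -0.1]]
baseBR [0.5146 0.2181 0.0753] [[-0.0, -0.0], [0.0, 0.0]]
tube foot [0.539  0.2204 0.0541] [[0.0, -0.1], [0.0, 0.1]]
railL [0.5471 0.1385 0.1194] [[0.0, -0.1], [-0.0, 0.1]]
[0.6312 0.2149 0.15  ] 0.187 178.2
[0.4446 0.2208 0.15  ] 0.153 87.17
[0.4521 0.3732 0.15  ] 0.185 -2.45
[0.6368 0.3653 0.15  ] 0.151 -92.17
tray w5 [ 0.6657 -0.0534  0.01  ]
tray w5 [ 0.5684 -0.0404  0.01  ]
tray w5 [0.5813 0.0562 0.01  ]
tray w5 [0.6804 0.0429 0.01  ]
tray top [0.6809 0.04   0.01  ]
tray top [ 0.6684 -0.0644  0.01  ]
tray top [ 0.5657 -0.0499  0.01  ]
tray top [0.5779 0.0534 0.01  ]
[0.53513184 0.12603382 0.111     ] [0.53552812 0.12555345 0.111     ]
```

```bash
python3 -m crank '[{"rot":[0,0,-0.06],"dp":[-2,-45,0],"claw":-0.3},{"rot":[0,0,-0.12],"dp":[-4,-90,0],"claw":-0.3},{"rot":[0,0,-0.18],"dp":[-8,-135,0],"claw":-0.3},{"rot":[0,0,-0.24],"dp":[-12,-180,0],"claw":-0.3},{"rot":[0,0,-0.32],"dp":[-16,-230,0],"claw":-0.3},{"rot":[0,0,-0.32],"dp":[-20,-290,-16],"claw":-0.3},{"rot":[0,0,-0.32],"dp":[-20,-290,-16],"claw":-0.3},{"rot":[0,0,-0.32],"dp":[-20,-290,-16],"claw":-0.3}]'
python3 -m crank '[{"rot":[0,0,0],"dp":[0,0,0],"claw":-0.3},{"rot":[0,0,0],"dp":[0,0,0],"claw":-0.3},{"rot":[0,0,0],"dp":[0,0,0],"claw":-0.3},{"rot":[0,0,0],"dp":[0,0,0],"claw":-0.3},{"rot":[0,0,0],"dp":[0,0,0],"claw":-0.3},{"rot":[0,0,0],"dp":[0,0,0],"claw":-0.3},{"rot":[0,0,0],"dp":[0,0,0],"claw":-0.3},{"rot":[0,0,0],"dp":[0,0,0],"claw":-0.3}]'
python3 - <<'E'
from h import *
snap("wrist","w6")
E
```

```text
time_s: 12.55
tool_pos: [0.5308, -0.3144, 0.3]
tool_rot: [-3.142, -0.001, 2.789]
wrist_force: [-0.7, 0.9, 0.6]
finger_gap: 0.647
time_s: 13.55
tool_pos: [0.5309, -0.3142, 0.3003]
tool_rot: [-3.142, -0.0, 2.789]
wrist_force: [1.2, -0.1, -0.2]
finger_gap: 0.652
```

View pics/w6.png

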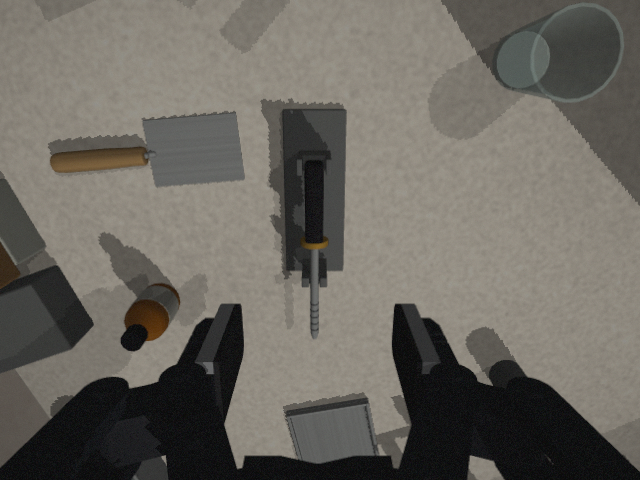

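```bash
python3 - <<'E'
from h import *
p6=load("w6")[1];pt=load("top1")[1];ps=load("scene1")[1]
t=lambda x,y:(pt,360+x/6.6667,190+y/6.6667)
s=lambda x,y:(ps,180+x/6,280+y/6)
for n,o in {"tip":[(p6,314.5,337),t(100,188),s(706,123)],"tip wt":[(p6,314.5,337),t(100,188)],"tip ws":[(p6,314.5,337),s(706,123)],"collar front ws":[(p6,314,246),s(447,250)],"collar wt":[(p6,314,246),t(372,288)]}.items():
    X,r=tri(o);print(n,X.round(4),r)
a=onz(p6,314.5,337,.052);b=onz(p6,314.2,247,.052);c=onz(p6,313.5,160,.064)
print(a,b,c,np.linalg.norm(a-b))
d=a-b;print("yaw",np.degrees(np.arctan2(d[1],d[0])))
d=a-c;print("yaw",np.degrees(np.arctan2(d[1],d[0])), np.linalg.norm(d[:2]))
u=(a-b)[:2]/np.linalg.norm((a-b)[:2]);print("origin",a[:2]-.135*u,b[:2]-.035*u)
im=load("w6")[0]
hsv=cv2.cvtColor(im,cv2.COLOR_BGR2HSV);m=cv2.inRange(hsv,(12,120,80),(30,255,255));m[:,:290]=0;m[:,340:]=0
ys,xs=np.where(m>0);print("brass",xs.min(),xs.max(),ys.min(),ys.max())
sub=im[165:235,290:340].mean(2);print([ (y+165,np.where(sub[y]<30)[0].min()+290,np.where(sub[y]<30)[0].max()+290) for y in range(0,70,15)])
crop("w6",270,140,360,350,"c_w6")
E
```

```text
tip [ 0.5872 -0.1707  0.0508] [[-0.6, -0.3], [-0.8, -0.7], [-1.3, -0.0]]
tip wt [ 0.5855 -0.1722  0.0541] [[0.5, -0.2], [0.0, -0.2]]
tip ws [ 0.5877 -0.1676  0.0477] [[0.0, 0.7], [-0.2, 0.3]]
collar front ws [ 0.5536 -0.2613  0.0499] [[0.0, -0.0], [0.0, -0.0]]
collar wt [ 0.5508 -0.2649  0.0598] [[1.4, -0.5], [0.0, -0.6]]
[ 0.58644758 -0.17094634  0.052     ] [ 0.55345019 -0.26106855  0.052     ] [ 0.52541668 -0.33834924  0.064     ] 0.09597312865914717
yaw 69.89027924711445
yaw 69.96941445384401 0.17818108730593898
origin [ 0.54003201 -0.29771619] [ 0.54141652 -0.29393481]
brass 305 327 241 248
[(165, np.int64(304), np.int64(323)), (180, np.int64(305), np.int64(322)), (195, np.int64(305), np.int64(322)), (210, np.int64(305), np.int64(321)), (225, np.int64(306), np.int64(322))]
c_w6 2.857142857142857
```

View pics/c_w6.png

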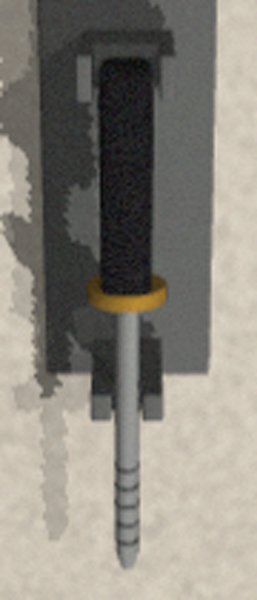

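```bash
python3 -m crank '[{"rot":[0.16,-0.06,0],"dp":[3,5,-20],"claw":-0.3},{"rot":[0.32,-0.12,0],"dp":[6,10,-60],"claw":-0.3},{"rot":[0.49,-0.18,0],"dp":[9,17,-100],"claw":-0.3},{"rot":[0.49,-0.18,0],"dp":[9,17,-150],"claw":-0.3},{"rot":[0.49,-0.18,0],"dp":[9,17,-180],"claw":-0.3},{"rot":[0.49,-0.18,0],"dp":[9,17,-180],"claw":-0.3},{"rot":[0.49,-0.18,0],"dp":[9,17,-180],"claw":-0.3},{"rot":[0.49,-0.18,0],"dp":[9,17,-180],"claw":-0.3}]'
python3 - <<'E'
from h import *
snap("wrist","w7")
s=sensors.get_state();print(s['joint_positions'],R.from_euler('xyz',s['tool_rot']).as_matrix().round(3))
E
```

```text
time_s: 14.6
tool_pos: [0.5409, -0.2975, 0.1224]
tool_rot: [2.62, 0.003, 2.79]
wrist_force: [0.9, 0.7, 0.1]
finger_gap: 0.65
[-0.51742709  0.48593538  0.00287632 -0.54826626 -1.23208337  0.39116643] [[-0.939  0.297  0.174]
 [ 0.344  0.815  0.467]
 [-0.003  0.498 -0.867]]
```

View pics/w7.png

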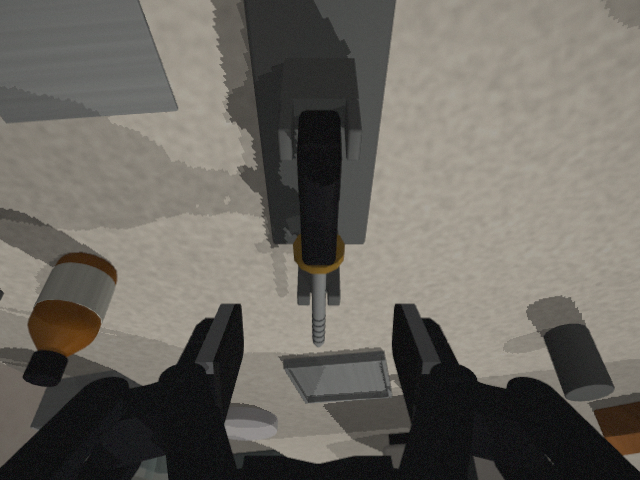

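```bash
python3 -m crank '[{"rot":[0,0,0],"dp":[0,0,-20],"claw":-0.3},{"rot":[0,0,0],"dp":[0,0,-40],"claw":-0.3},{"rot":[0,0,0],"dp":[0,0.5,-55],"claw":-0.3},{"rot":[0,0,0],"dp":[0,1,-68],"claw":-0.3},{"rot":[0,0,0],"dp":[0,1,-68],"claw":-0.3},{"rot":[0,0,0],"dp":[0,1,-68],"claw":-0.3},{"rot":[0,0,0],"dp":[0,1,-68],"claw":-0.3},{"rot":[0,0,0],"dp":[0,1,-68],"claw":-0.3}]'
python3 - <<'E'
from h import *
snap("wrist","w8");snap("scene","s8");crop("s8",150,240,330,390,"c_s8")
E
```

```text
time_s: 15.65
tool_pos: [0.5402, -0.2964, 0.0529]
tool_rot: [2.62, 0.001, 2.79]
wrist_force: [0.5, 0.1, 0.1]
finger_gap: 0.652
c_s8 4.0
```

View pics/w8.png

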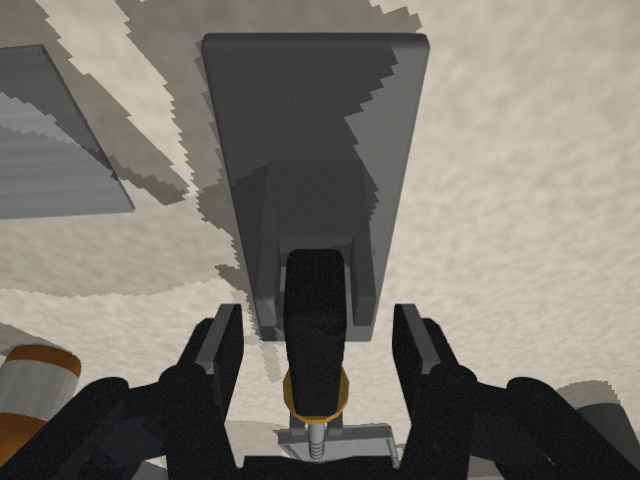

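View pics/c_s8.png

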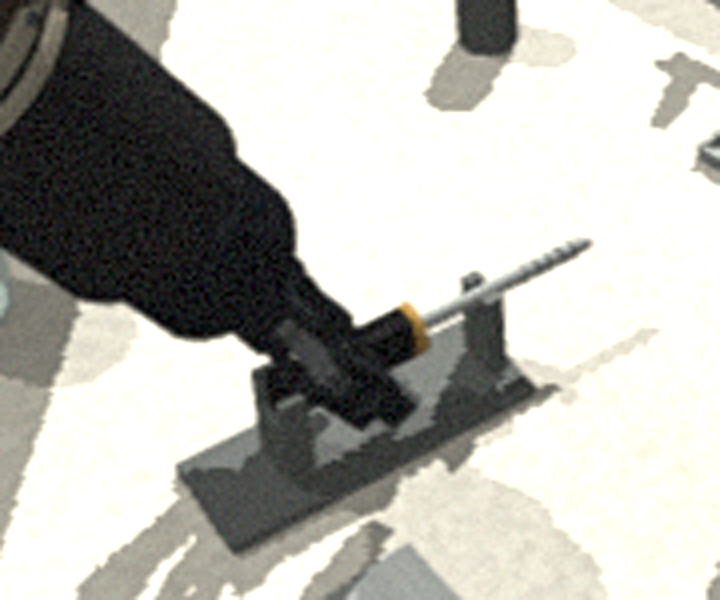

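```bash
python3 -m crank '[{"rot":[0,0,0],"dp":[0,0,0],"claw":0.3},{"rot":[0,0,0],"dp":[0,0,0],"claw":1},{"rot":[0,0,0],"dp":[0,0,0],"claw":1},{"rot":[0,0,0],"dp":[0,0,0],"claw":1},{"rot":[0,0,0],"dp":[0,0,0],"claw":1},{"rot":[0,0,0],"dp":[0,0,0],"claw":1},{"rot":[0,0,0],"dp":[0,0,0],"claw":1},{"rot":[0,0,0],"dp":[0,0,0],"claw":1}]' 60
python3 -m crank '[{"rot":[0,0,0],"dp":[0,0,5],"claw":1},{"rot":[0,0,0],"dp":[0,0,12],"claw":1},{"rot":[0,0,0],"dp":[0,0,25],"claw":1},{"rot":[0,0,0],"dp":[0,0,45],"claw":1},{"rot":[0,0,0],"dp":[0,0,75],"claw":1},{"rot":[0,0,0],"dp":[0,0,100],"claw":1},{"rot":[0,0,0],"dp":[0,0,100],"claw":1},{"rot":[0,0,0],"dp":[0,0,100],"claw":1}]'
python3 - <<'E'
from h import *
snap("wrist","w9");snap("scene","s9");snap("top","t9");crop("s9",150,190,350,340,"c_s9")
E
```

```text
time_s: 16.75
tool_pos: [0.54, -0.2962, 0.0525]
tool_rot: [2.62, 0.0, 2.79]
wrist_force: [-0.8, -0.5, 2.4]
finger_gap: 0.179
time_s: 17.75
tool_pos: [0.5398, -0.296, 0.1527]
tool_rot: [2.619, 0.0, 2.79]
wrist_force: [0.1, 0.2, -1.6]
finger_gap: 0.18
c_s9 4.0
```

View pics/w9.png

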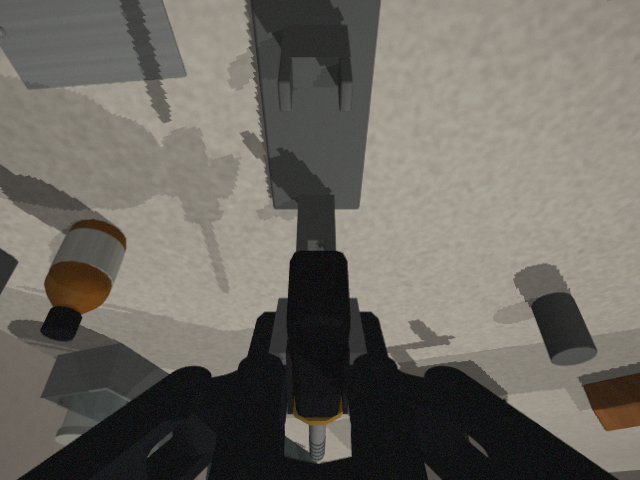

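View pics/c_s9.png

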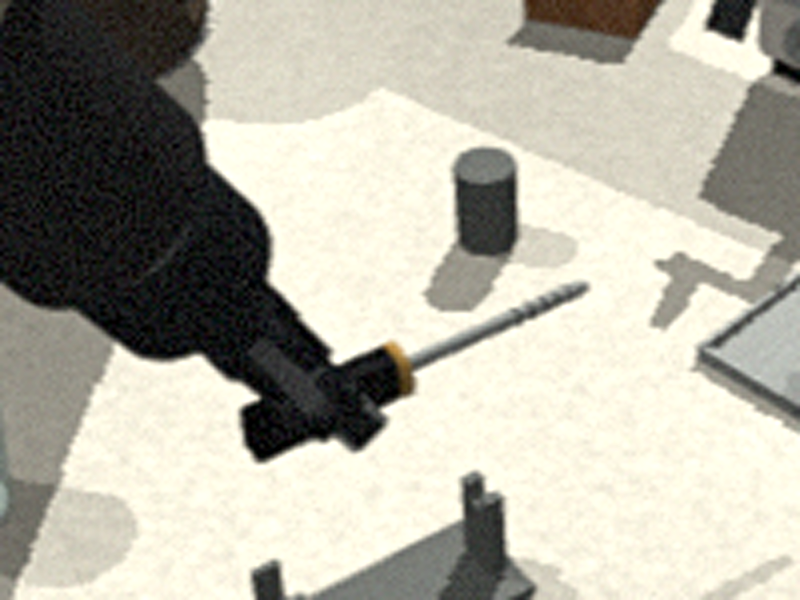

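```bash
python3 - <<'E'
from h import *
crop("t9",370,170,490,260,"c_t9")
p9=load("w9")[1];ps=load("s9")[1];pt=load("t9")[1]
print(tri([(p9,318.5,460),(ps,150+587/4,190+287/4)]))
u=np.array([.3437,.939,0]);O=np.array([.5404,-.2962,.152])
for q in (.135,.035): 
    X=O+q*u;print(X,proj(p9,X),(proj(ps,X)-[150,190])*4,(proj(pt,X)-[370,170])*6.6667)
E
```

```text
c_t9 6.666666666666667
(array([ 0.5872518 , -0.16837205,  0.15168277]), [[-2.4, -3.3], [-0.3, -1.1]])
[ 0.5867995 -0.169435   0.152    ] [316.18193311 456.81415581] [583.80540351 282.8153664 ] [ 60.09363842 267.31085218]
[ 0.5524295 -0.263335   0.152    ] [315.46786539 391.52311283] [399.12042299 367.24580355] [359.92793219 375.84993103]
```

View pics/c_t9.png

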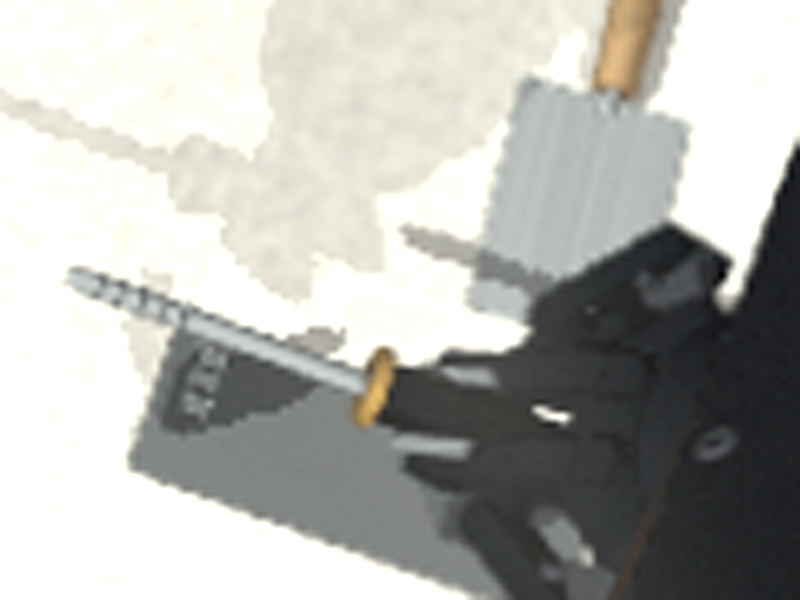

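```bash
cat > plan.py <<'E'
from h import *
M=np.array([.5355,.1258,.111]);psi=np.radians(-2.4)
def axes():
    dh=np.array([-np.sin(psi),np.cos(psi),0]); d=dh*np.cos(np.radians(35))-np.array([0,0,np.sin(np.radians(35))]); return dh,d
# in-hand model from lift pose
T0=np.array([.5398,-.296,.1527]);R0=R.from_euler('xyz',[2.619,0,2.79])
u0=np.array([np.cos(np.radians(69.9)),np.sin(np.radians(69.9)),0]);O0=np.array([.5406,-.2960,.1518])
Ol=R0.inv().apply(O0-T0);ul=R0.inv().apply(u0)
def rot0to1():
    q=R.from_rotvec([0,0,psi+np.pi/2-np.radians(69.9)])
    dh,d=axes(); return R.from_rotvec(np.cross(dh,[0,0,-1])*np.radians(35))*q
def target(gap):
    """TCP pose with tip gap metres outside the mouth"""
    dh,d=axes(); Q=rot0to1()*R0; O=M-d*(.135+gap); return O-Q.apply(Ol),Q
def delta(t,Q,s=None):
    s=s or sensors.get_state(); Rc=R.from_euler('xyz',s['tool_rot'])
    return ((t-s['tool_pos'])*1000).round(1),(Q*Rc.inv()).as_rotvec().round(3)
def rod(s=None):
    s=s or sensors.get_state(); Rc=R.from_euler('xyz',s['tool_rot']); O=s['tool_pos']+Rc.apply(Ol);u=Rc.apply(ul); return O,u
E
python3 - <<'E'
from plan import *
for g in(.06,.015,-.1):
    t,Q=target(g);print(g,t.round(4),Q.as_euler('xyz').round(3),delta(t,Q))
print(Ol,ul)
E
```

```text
0.06 [ 0.5281 -0.0335  0.2237] [-3.053  0.     3.099] (array([-11.5, 262.4,  72.3]), array([-0.602,  0.118,  0.3  ]))
0.015 [0.5296 0.0034 0.1979] [-3.053  0.     3.099] (array([ -9.9, 299.2,  46.5]), array([-0.602,  0.118,  0.3  ]))
-0.1 [0.5336 0.0975 0.132 ] [-3.053  0.     3.099] (array([ -6. , 393.4, -19.5]), array([-0.602,  0.118,  0.3  ]))
[-0.00075106 -0.00021047  0.00091739] [7.81473859e-04 8.66527762e-01 4.99128267e-01]
```

```bash
python3 -m crank '[{"rot":[0,0,0],"dp":[0,20,40],"claw":1},{"rot":[-0.1,0.02,0.05],"dp":[-3,60,85],"claw":1},{"rot":[-0.2,0.04,0.1],"dp":[-6,105,85],"claw":1},{"rot":[-0.3,0.06,0.15],"dp":[-9,150,85],"claw":1},{"rot":[-0.4,0.08,0.2],"dp":[-11,195,80],"claw":1},{"rot":[-0.5,0.1,0.25],"dp":[-11,235,75],"claw":1},{"rot":[-0.602,0.118,0.3],"dp":[-11.5,262,72],"claw":1},{"rot":[-0.602,0.118,0.3],"dp":[-11.5,262,72],"claw":1}]'
python3 -m crank '[{"rot":[0,0,0],"dp":[0,0,0],"claw":1},{"rot":[0,0,0],"dp":[0,0,0],"claw":1},{"rot":[0,0,0],"dp":[0,0,0],"claw":1},{"rot":[0,0,0],"dp":[0,0,0],"claw":1},{"rot":[0,0,0],"dp":[0,0,0],"claw":1},{"rot":[0,0,0],"dp":[0,0,0],"claw":1},{"rot":[0,0,0],"dp":[0,0,0],"claw":1},{"rot":[0,0,0],"dp":[0,0,0],"claw":1}]'
python3 - <<'E'
from plan import *
for n in("wrist","scene","top"): snap(n,n[0]+"10")
crop("w10",200,280,440,460,"c_w10");crop("s10",300,110,460,230,"c_s10");crop("t10",170,180,310,285,"c_t10")
O,u=rod();print(O,u,O+.135*u,[ (n,proj(load(n)[1],O+.135*u).round(1)) for n in("w10","s10","t10")])
print(delta(*target(.06)))
E
```

```text
time_s: 18.9
tool_pos: [0.5279, -0.0312, 0.2231]
tool_rot: [-3.05, -0.0, 3.106]
wrist_force: [-0.3, 0.2, -0.9]
finger_gap: 0.183
time_s: 19.9
tool_pos: [0.5285, -0.0341, 0.2243]
tool_rot: [-3.053, 0.002, 3.1]
wrist_force: [0.4, 0.1, -1.6]
finger_gap: 0.176
c_w10 3.3333333333333335
c_s10 5.0
c_t10 5.714285714285714
[ 0.52919689 -0.03444463  0.22340497] [ 0.03439401  0.81800564 -0.574181  ] [0.53384009 0.07598613 0.14589054] [('w10', array([316. , 456.4])), ('s10', array([339. , 196.7])), ('t10', array([261.9, 235.6]))]
(array([-0.4,  0.7, -0.6]), array([ 0.001,  0.002, -0.001]))
```

View pics/w10.png

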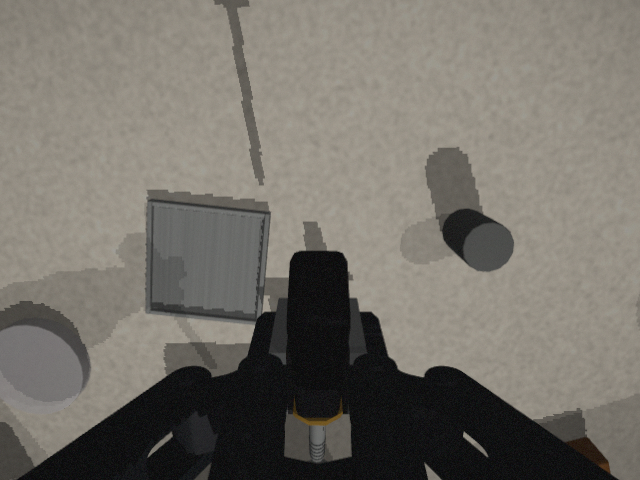

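View pics/c_s10.png

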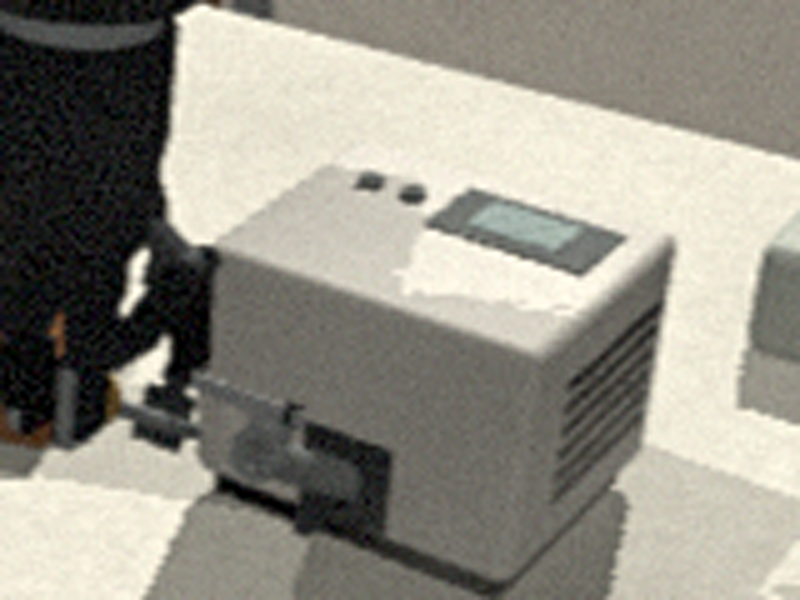

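View pics/c_t10.png

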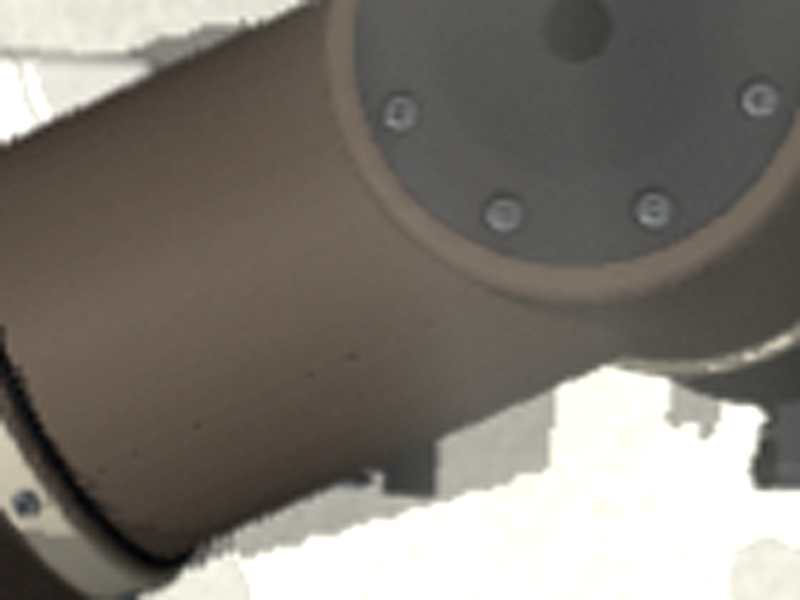

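```bash
python3 - <<'E'
from plan import *
ps=load("s10")[1]
dh,d=axes();xm=np.array([np.cos(psi),np.sin(psi),0]);ym=np.cross(-d,xm)
im=load("s10")[0]
s=10;x0,y0,x1,y1=325,175,390,220
c=cv2.resize(im[y0:y1,x0:x1],None,fx=s,fy=s,interpolation=cv2.INTER_CUBIC)
c=np.clip(c.astype(float)*1.8,0,255).astype(np.uint8);cv2.imwrite("pics/c_s10z.png",c)
for r in(.007,.014):
    for a in np.linspace(0,2*np.pi,24,endpoint=False):
        q=(proj(ps,M+r*np.cos(a)*xm+r*np.sin(a)*ym)-[x0,y0]+.5)*s
        cv2.circle(c,tuple(q.astype(int)),2,(0,0,255),-1)
O,u=rod()
for t in(.035,.08,.135,.195):
    q=(proj(ps,O+t*u)-[x0,y0]+.5)*s;cv2.circle(c,tuple(q.astype(int)),3,(0,255,0),-1)
cv2.imwrite("pics/c_s10o.png",c)
E
```

```text
(no output)
```

View pics/c_s10z.png

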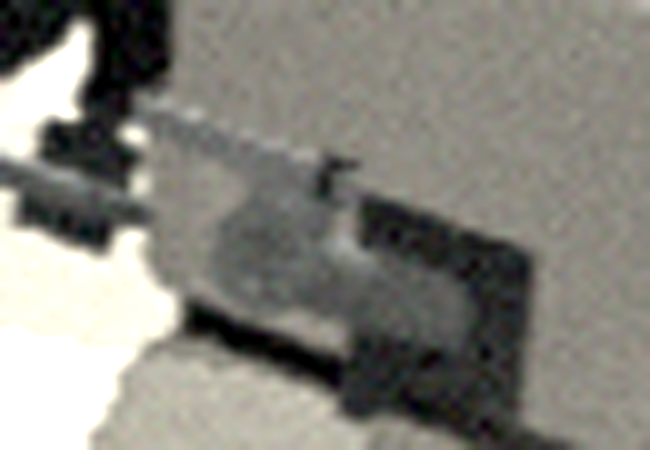

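View pics/c_s10o.png

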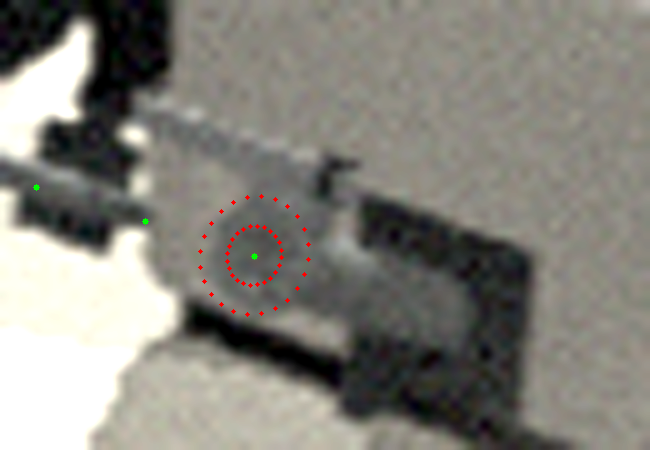

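```bash
python3 - <<'E'
from plan import *
O,u=rod()
p=load("s10")[1];im=load("s10")[0]
s=14;x0,y0,x1,y1=318,182,374,216
c=cv2.resize(im[y0:y1,x0:x1],None,fx=s,fy=s,interpolation=cv2.INTER_LANCZOS4)
c=np.clip((c.astype(float)-20)*2.4,0,255).astype(np.uint8)
for t in(.06,.135,.195):
    q=(proj(p,O+t*u)-[x0,y0]+.5)*s;cv2.circle(c,tuple(q.astype(int)),2,(0,255,0),-1);print(t,q)
cv2.imwrite("pics/c_s10y.png",c)
E
```

```text
0.06 [ 89.51576374 145.94582037]
0.135 [301.45059574 212.56268494]
0.195 [454.06971489 260.54120842]
```

View pics/c_s10y.png

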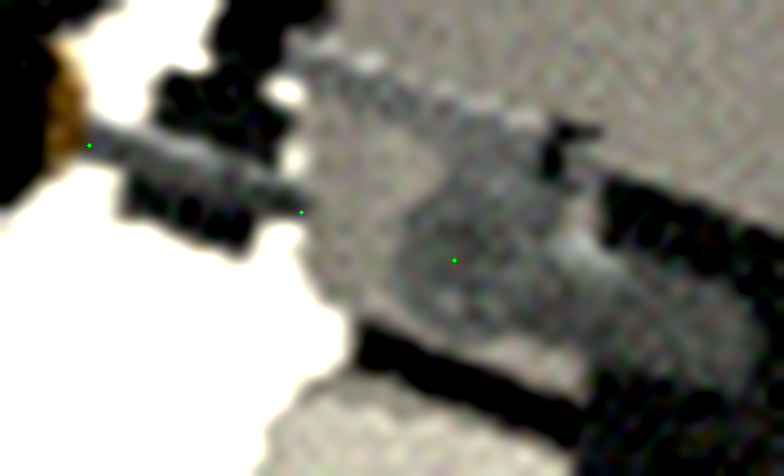

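```bash
python3 - <<'E'
from plan import *
print(delta(*target(.008)))
E
python3 -m crank '[{"rot":[0,0,0],"dp":[0,11,-8],"claw":1},{"rot":[0,0,0],"dp":[1,22,-16],"claw":1},{"rot":[0,0,0],"dp":[1.5,33,-23],"claw":1},{"rot":[0,0,0],"dp":[1.5,43,-30],"claw":1},{"rot":[0,0,0],"dp":[1.5,43,-30],"claw":1},{"rot":[0,0,0],"dp":[1.5,43,-30],"claw":1},{"rot":[0,0,0],"dp":[1.5,43,-30],"claw":1},{"rot":[0,0,0],"dp":[1.5,43,-30],"claw":1}]'
python3 - <<'E'
from plan import *
O,u=rod();print(delta(*target(.008)))
im,p=snap("scene","s11")
s=14;x0,y0,x1,y1=318,182,374,216
c=cv2.resize(im[y0:y1,x0:x1],None,fx=s,fy=s,interpolation=cv2.INTER_LANCZOS4)
c=np.clip((c.astype(float)-20)*2.4,0,255).astype(np.uint8)
for t in(.06,.135):
    q=(proj(p,O+t*u)-[x0,y0]+.5)*s;cv2.circle(c,tuple(q.astype(int)),2,(0,255,0),-1);print(t,q)
cv2.imwrite("pics/c_s11y.png",c)
snap("top","t11");snap("wrist","w11")
E
```

```text
(array([  1.4,  43.2, -30.4]), array([ 0.001,  0.002, -0.001]))
time_s: 21.05
tool_pos: [0.53, 0.0086, 0.1946]
tool_rot: [-3.053, 0.003, 3.1]
wrist_force: [0.3, 0.1, -1.5]
finger_gap: 0.182
(array([-0.2,  0.5, -0.6]), array([ 0.001,  0.002, -0.   ]))
0.06 [238.78785676 191.64059624]
0.135 [434.46308661 253.1613558 ]
```

View pics/c_s11y.png

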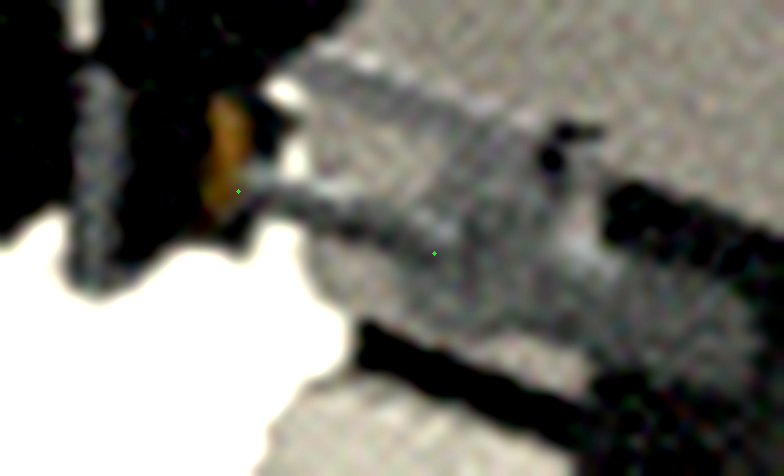

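View pics/t11.png

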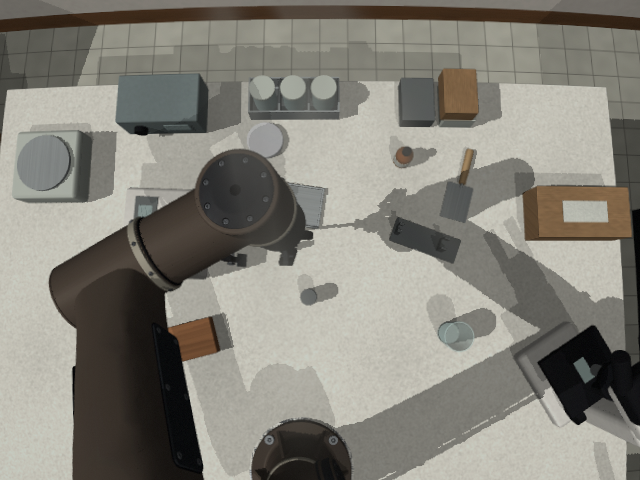

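View pics/w11.png

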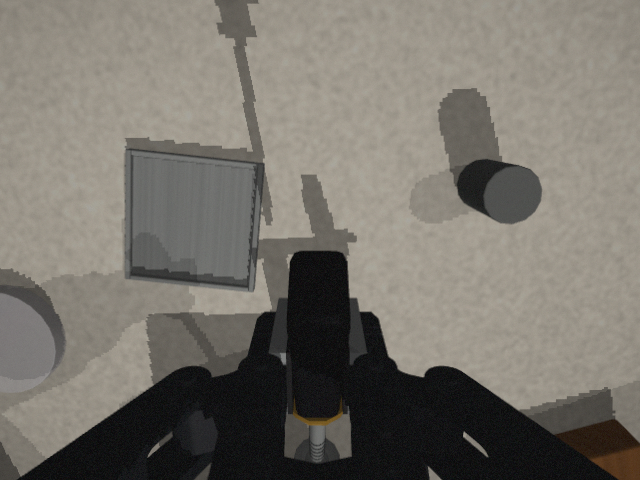

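```bash
python3 - <<'E'
from plan import *
im,p=load("w11")
O,u=rod()
s=10;x0,y0,x1,y1=280,400,356,460
y1=475
c=cv2.resize(im[y0:y1,x0:x1],None,fx=8,fy=8,interpolation=cv2.INTER_LANCZOS4);s=8
c=np.clip((c.astype(float))*2.4,0,255).astype(np.uint8)
cv2.imwrite("pics/c_w11z.png",c)
dh,d=axes();xm=np.array([np.cos(psi),np.sin(psi),0]);ym=np.cross(-d,xm)
print("tip",(proj(p,O+.135*u)-[x0,y0]+.5)*s,"M",(proj(p,M)-[x0,y0]+.5)*s,[((proj(p,M+.014*v)-[x0,y0]+.5)*s).round() for v in(xm,-xm,ym,-ym)])
E
```

```text
tip [292.18291373 455.03219837] M [295.62885463 483.99276409] [array([105., 483.]), array([486., 484.]), array([295., 700.]), array([296., 282.])]
```

View pics/c_w11z.png

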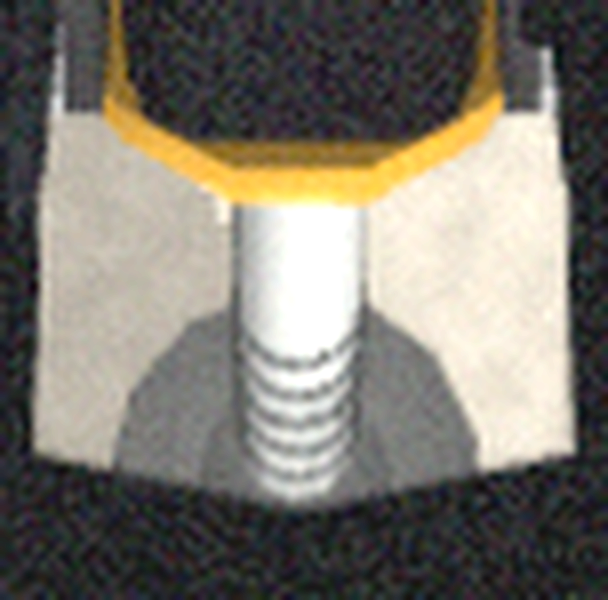

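```bash
python3 - <<'E'
from plan import *
im,p=load("w11");s=8;x0,y0=280,400
O,u=rod();st=R.from_euler('xyz',[-3.053,.003,3.1])
w=np.cross(u,st.apply([1,0,0]));w/=np.linalg.norm(w)
print(w)
f=lambda X:((proj(p,X)-[x0,y0]+.5)*s).round(1)
for r in (.013,.0126): print("collar top edge front",f(O+.035*u+r*w),f(O+.035*u-r*w),"rear",f(O+.030*u+r*w),f(O+.030*u-r*w))
side=np.cross(w,u)
print("collar sides",f(O+.03*u+.013*side),f(O+.03*u-.013*side))
for t in(.08,.1,.11,.12,.13,.135,.143): print(t,f(O+t*u),f(O+t*u+.004*side),f(O+t*u-.004*side))
E
```

```text
[0.02141795 0.57372214 0.81876992]
collar top edge front [285.3 208.7] [ 286.8 -316.9] rear [284.9 174.6] [ 286.4 -359.3]
collar top edge front [285.4 199.8] [ 286.8 -309.6] rear [284.9 165.5] [ 286.4 -351.9]
collar sides [ 555.5 -106.1] [  15.9 -105.8]
0.08 [289.4 216.5] [356.9 216.5] [221.9 216.5]
0.1 [290.5 313.9] [353.3 313.8] [227.8 313.9]
0.11 [291.  357.6] [351.7 357.6] [230.4 357.6]
0.12 [291.5 398.5] [350.2 398.5] [232.9 398.5]
0.13 [292.  436.8] [348.8 436.7] [235.2 436.8]
0.135 [292.2 455. ] [348.1 455. ] [236.3 455.1]
0.143 [292.5 483.1] [347.1 483. ] [237.9 483.1]
```

```bash
python3 -m crank '[{"rot":[0,0,0],"dp":[0.5,0,0],"claw":1},{"rot":[0,0,0],"dp":[0.6,3.3,-2.3],"claw":1},{"rot":[0,0,0],"dp":[0.7,6.5,-4.6],"claw":1},{"rot":[0,0,0],"dp":[0.8,9.8,-6.9],"claw":1},{"rot":[0,0,0],"dp":[0.9,13.1,-9.2],"claw":1},{"rot":[0,0,0],"dp":[1.1,16.4,-11.5],"claw":1},{"rot":[0,0,0],"dp":[1.2,19.6,-13.8],"claw":1},{"rot":[0,0,0],"dp":[1.2,19.6,-13.8],"claw":1}]'
python3 - <<'E'
from plan import *
im,p=snap("wrist","w12");x0,y0,x1,y1=280,400,356,475
c=cv2.resize(im[y0:y1,x0:x1],None,fx=8,fy=8,interpolation=cv2.INTER_LANCZOS4)
cv2.imwrite("pics/c_w12z.png",np.clip((c.astype(float))*2.4,0,255).astype(np.uint8))
O,u=rod();dh,d=axes();r=O+.135*u-M;xm=np.array([np.cos(psi),np.sin(psi),0]);ym=np.cross(-d,xm);print(r@xm,r@ym,r@d,sensors.get_state()['wrist_force'])
E
```

```text
time_s: 22.2
tool_pos: [0.5311, 0.0286, 0.1803]
tool_rot: [-3.052, 0.002, 3.1]
wrist_force: [0.1, 0.3, 0.3]
finger_gap: 0.18
0.00043273701663474966 -1.698370019055063e-05 0.01569630177388261 [ 0.53829076 -0.7654417  -1.09945745]
```

View pics/c_w12z.png

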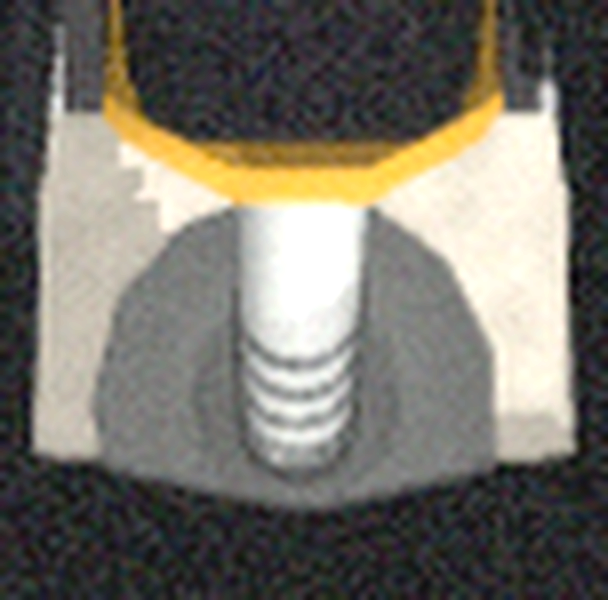

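```bash
python3 -m crank '[{"rot":[0,0,0],"dp":[0.3,6.1,-4.3],"claw":1},{"rot":[0,0,0],"dp":[0.5,12.3,-8.6],"claw":1},{"rot":[0,0,0],"dp":[0.8,18.4,-12.9],"claw":1},{"rot":[0,0,0],"dp":[1.0,24.6,-17.2],"claw":1},{"rot":[0,0,0],"dp":[1.3,30.7,-21.5],"claw":1},{"rot":[0,0,0],"dp":[1.5,36.8,-25.8],"claw":1},{"rot":[0,0,0],"dp":[1.8,43,-30.1],"claw":1},{"rot":[0,0,0],"dp":[2.1,49.1,-34.4],"claw":1}]'
python3 -m crank '[{"rot":[0,0,0],"dp":[0.1,2,-1.4],"claw":1},{"rot":[0,0,0],"dp":[0.2,4.1,-2.9],"claw":1},{"rot":[0,0,0],"dp":[0.3,6.2,-4.3],"claw":1},{"rot":[0,0,0],"dp":[0.3,8.2,-5.7],"claw":1},{"rot":[0,0,0],"dp":[0.4,10.2,-7.2],"claw":1},{"rot":[0,0,0],"dp":[0.5,12.3,-8.6],"claw":1},{"rot":[0,0,0],"dp":[0.5,14.3,-10],"claw":1},{"rot":[0,0,0],"dp":[0.5,14.3,-10],"claw":1}]'
python3 - <<'E'
from plan import *
im,p=snap("wrist","w13");x0,y0,x1,y1=280,400,356,475
c=cv2.resize(im[y0:y1,x0:x1],None,fx=8,fy=8,interpolation=cv2.INTER_LANCZOS4)
cv2.imwrite("pics/c_w13z.png",np.clip((c.astype(float))*2.4,0,255).astype(np.uint8))
O,u=rod();dh,d=axes();r=O+.035*u-M;xm=np.array([np.cos(psi),np.sin(psi),0]);ym=np.cross(-d,xm);print(r@xm,r@ym,r@d,sensors.get_state()['wrist_force'])
E
```

```text
time_s: 23.25
tool_pos: [0.5333, 0.0779, 0.1458]
tool_rot: [-3.053, 0.002, 3.1]
wrist_force: [0.2, -0.4, -0.5]
finger_gap: 0.173
time_s: 24.25
tool_pos: [0.5337, 0.0919, 0.136]
tool_rot: [-3.052, 0.002, 3.1]
wrist_force: [-0.6, -0.2, -1.2]
finger_gap: 0.186
0.00038442526831887876 6.968459142521645e-05 -0.00693333189260033 [ 0.4187167   0.70535597 -1.01085604]
```

View pics/c_w13z.png

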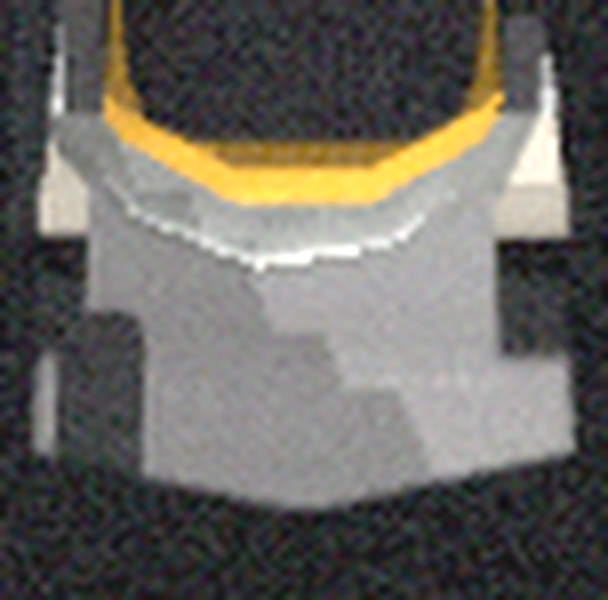

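```bash
python3 -m crank '[{"rot":[0,0,0],"dp":[0,1.2,-0.9],"claw":1},{"rot":[0,0,0],"dp":[0.1,2.1,-1.4],"claw":1},{"rot":[0,0,0],"dp":[0.1,2.9,-2],"claw":1},{"rot":[0,0,0],"dp":[0.1,3.7,-2.6],"claw":1},{"rot":[0,0,0],"dp":[0.2,4.5,-3.1],"claw":1},{"rot":[0,0,0],"dp":[0.2,5.3,-3.7],"claw":1},{"rot":[0,0,0],"dp":[0.2,5.3,-3.7],"claw":1},{"rot":[0,0,0],"dp":[0.2,5.3,-3.7],"claw":1}]'
python3 - <<'E'
from plan import *
O,u=rod();dh,d=axes();r=O+.035*u-M;print(r@d,sensors.get_state()['wrist_force']@d)
E
```

```text
time_s: 25.3
tool_pos: [0.534, 0.0971, 0.1324]
tool_rot: [-3.053, 0.002, 3.1]
wrist_force: [-0.2, -0.4, -2.0]
finger_gap: 0.179
-0.0005230959973268494 0.8225623935146636
```

```bash
python3 -m crank '[{"rot":[0,0,0],"dp":[0,0.5,-0.3],"claw":1},{"rot":[0,0,0],"dp":[0,0.8,-0.6],"claw":1},{"rot":[0,0,0],"dp":[0.1,1.2,-0.9],"claw":1},{"rot":[0,0,0],"dp":[0.1,1.6,-1.1],"claw":1},{"rot":[0,0,0],"dp":[0.1,1.6,-1.1],"claw":1},{"rot":[0,0,0],"dp":[0.1,1.6,-1.1],"claw":1},{"rot":[0,0,0],"dp":[0.1,1.6,-1.1],"claw":1},{"rot":[0,0,0],"dp":[0.1,1.6,-1.1],"claw":1}]'
python3 - <<'E'
from plan import *
im,p=snap("wrist","w14");x0,y0,x1,y1=280,400,356,475
c=cv2.resize(im[y0:y1,x0:x1],None,fx=8,fy=8,interpolation=cv2.INTER_LANCZOS4)
cv2.imwrite("pics/c_w14z.png",np.clip((c.astype(float))*2.4,0,255).astype(np.uint8))
O,u=rod();dh,d=axes();r=O+.035*u-M;print(r@d,sensors.get_state()['wrist_force']@d)
E
```

```text
time_s: 26.3
tool_pos: [0.534, 0.098, 0.1318]
tool_rot: [-3.052, 0.002, 3.1]
wrist_force: [-1.1, -4.9, 4.5]
finger_gap: 0.177
0.0005158207079517243 -7.401385227819577
```

View pics/c_w14z.png

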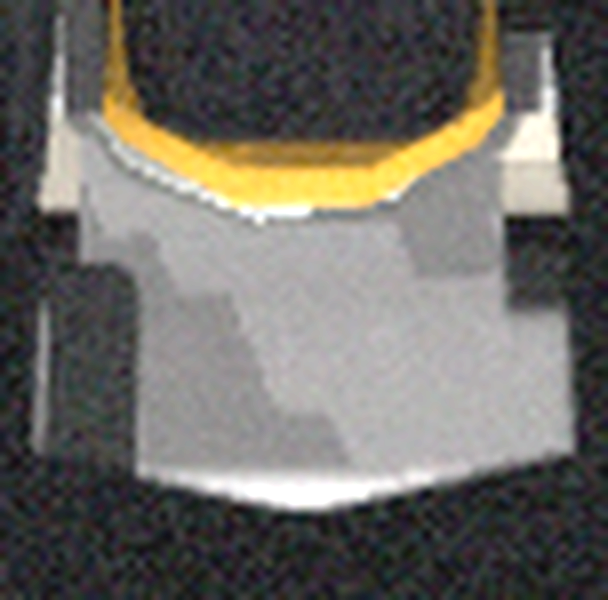

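```bash
python3 -m crank '[{"rot":[0,0,0],"dp":[0,0.4,-0.3],"claw":1},{"rot":[0,0,0],"dp":[0,0.4,-0.3],"claw":1},{"rot":[0,0,0],"dp":[0,0.4,-0.3],"claw":1},{"rot":[0,0,0],"dp":[0,0.4,-0.3],"claw":1},{"rot":[0,0,0],"dp":[0,0.4,-0.3],"claw":1},{"rot":[0,0,0],"dp":[0,0.4,-0.3],"claw":1},{"rot":[0,0,0],"dp":[0,0.4,-0.3],"claw":1},{"rot":[0,0,0],"dp":[0,0.4,-0.3],"claw":1}]'
python3 -m crank '[{"rot":[0,0,0],"dp":[-0.2,-4,2.8],"claw":1},{"rot":[0,0,0],"dp":[-0.5,-12,8.4],"claw":1},{"rot":[0,0,0],"dp":[-0.8,-20,14],"claw":1},{"rot":[0,0,0],"dp":[-1.2,-28,19.6],"claw":1},{"rot":[0,0,0],"dp":[-1.5,-36,25.2],"claw":1},{"rot":[0,0,0],"dp":[-1.8,-44,30.8],"claw":1},{"rot":[0,0,0],"dp":[-2.2,-52,36.4],"claw":1},{"rot":[0,0,0],"dp":[-2.5,-60,42],"claw":1}]'
python3 -m crank '[{"rot":[0,0,0],"dp":[-0.3,-8,5.6],"claw":1},{"rot":[0,0,0],"dp":[-0.7,-16,11.2],"claw":1},{"rot":[0,0,0],"dp":[-1,-24,16.8],"claw":1},{"rot":[0,0,0],"dp":[-1.4,-34,23.8],"claw":1},{"rot":[0,0,0],"dp":[-1.8,-46,32],"claw":1},{"rot":[0,0,0],"dp":[-2,-54,38],"claw":1},{"rot":[0,0,0],"dp":[-2,-54,38],"claw":1},{"rot":[0,0,0],"dp":[-2,-54,38],"claw":1}]'
python3 - <<'E'
from plan import *
O,u=rod();dh,d=axes();r=O+.135*u-M;print(O,r@d,sensors.get_state()['wrist_force'])
snap("wrist","w15");snap("scene","s15");crop("s15",300,110,460,230,"c_s15")
crop("w15",240,380,400,480,"c_w15")
E
```

```text
time_s: 27.35
tool_pos: [0.534, 0.098, 0.1317]
tool_rot: [-3.051, 0.002, 3.1]
wrist_force: [-0.4, -8.2, 7.4]
finger_gap: 0.181
time_s: 28.35
tool_pos: [0.5315, 0.0386, 0.1734]
tool_rot: [-3.053, 0.002, 3.1]
wrist_force: [-0.5, 0.3, -1.2]
finger_gap: 0.18
time_s: 29.35
tool_pos: [0.5295, -0.0149, 0.2109]
tool_rot: [-3.053, 0.002, 3.1]
wrist_force: [0.7, -0.5, -1.1]
finger_gap: 0.182
[ 0.5302279  -0.01522774  0.20996413] -0.03736620635303297 [ 0.66982273 -0.51760157 -1.05513879]
c_s15 5.0
c_w15 5.0
```

View pics/c_s15.png

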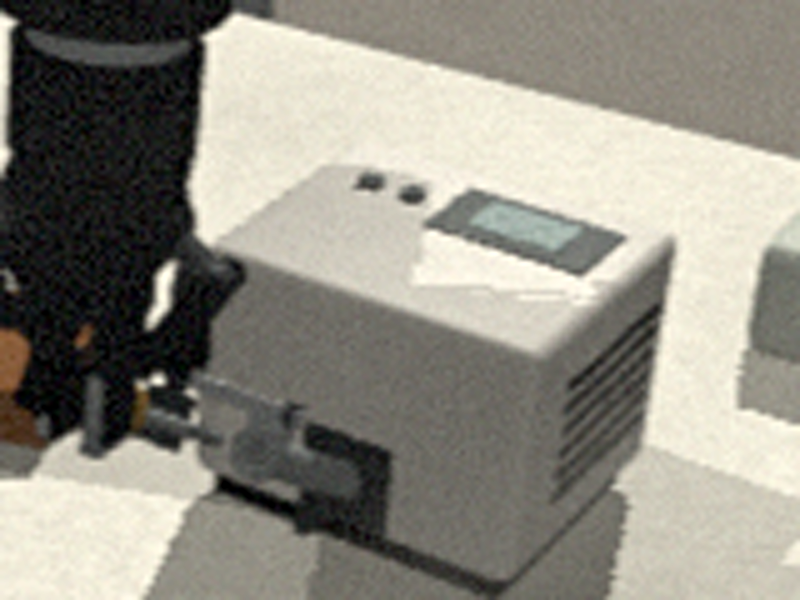

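View pics/c_w15.png

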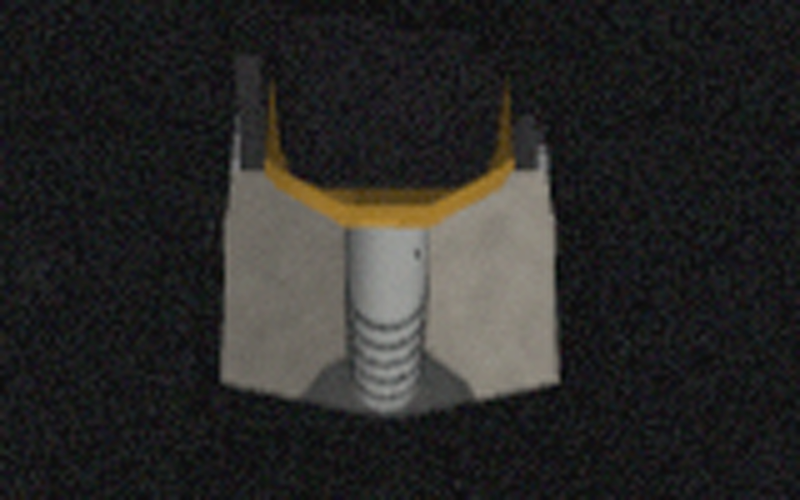

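```bash
python3 - <<'E'
from plan import *
tip=np.array([.6236,-.002,.10]); t=tip-.135*u0-R0.apply(Ol)
print(t,delta(t,R0))
E
```

```text
[ 0.57640594 -0.12877772  0.1009    ] (array([  47. , -114.1, -109.8]), array([ 0.603, -0.118, -0.3  ]))
```

```bash
python3 -m crank '[{"rot":[0,0,0],"dp":[0,-25,15],"claw":1},{"rot":[0.06,-0.012,-0.03],"dp":[8,-50,25],"claw":1},{"rot":[0.15,-0.03,-0.075],"dp":[16,-75,25],"claw":1},{"rot":[0.24,-0.047,-0.12],"dp":[24,-95,20],"claw":1},{"rot":[0.33,-0.065,-0.165],"dp":[32,-110,10],"claw":1},{"rot":[0.42,-0.082,-0.21],"dp":[40,-114,0],"claw":1},{"rot":[0.51,-0.1,-0.255],"dp":[47,-114,-10],"claw":1},{"rot":[0.603,-0.118,-0.3],"dp":[47,-114,-20],"claw":1}]'
python3 -m crank '[{"rot":[0,0,0],"dp":[0,0,-12],"claw":1},{"rot":[0,0,0],"dp":[0,0,-28],"claw":1},{"rot":[0,0,0],"dp":[0,0,-44],"claw":1},{"rot":[0,0,0],"dp":[0,0,-60],"claw":1},{"rot":[0,0,0],"dp":[0,0,-74],"claw":1},{"rot":[0,0,0],"dp":[0,0,-84],"claw":1},{"rot":[0,0,0],"dp":[0,0,-90],"claw":1},{"rot":[0,0,0],"dp":[0,0,-90],"claw":1}]'
python3 -m crank '[{"rot":[0,0,0],"dp":[0,0,0],"claw":1},{"rot":[0,0,0],"dp":[0,0,0],"claw":1},{"rot":[0,0,0],"dp":[0,0,0],"claw":1},{"rot":[0,0,0],"dp":[0,0,0],"claw":1},{"rot":[0,0,0],"dp":[0,0,0],"claw":1},{"rot":[0,0,0],"dp":[0,0,0],"claw":1},{"rot":[0,0,0],"dp":[0,0,0],"claw":1},{"rot":[0,0,0],"dp":[0,0,0],"claw":1}]'
python3 - <<'E'
from plan import *
O,u=rod();print(O,u,O+.135*u);s=sensors.get_state();print(abs(s['joint_vel']).max(),s['finger_gap'])
snap("top","t16");snap("scene","s16");crop("s16",200,140,440,320,"c_s16");crop("t16",200,140,440,320,"c_t16")
for n in("t16","s16"):print(proj(load(n)[1],O+.135*u),(proj(load(n)[1],O+.135*u)-[200,140])*3.333)
E
```

```text
time_s: 30.45
tool_pos: [0.5772, -0.1288, 0.1903]
tool_rot: [2.616, -0.001, 2.789]
wrist_force: [-1.0, 0.0, -1.9]
finger_gap: 0.178
time_s: 31.45
tool_pos: [0.5765, -0.1289, 0.1007]
tool_rot: [2.619, -0.001, 2.79]
wrist_force: [0.5, -0.0, -0.3]
finger_gap: 0.175
time_s: 32.45
tool_pos: [0.5766, -0.1289, 0.101]
tool_rot: [2.619, -0.0, 2.79]
wrist_force: [-0.4, -0.6, -1.2]
finger_gap: 0.179
[ 0.57736765 -0.12887376  0.1000888 ] [3.44006559e-01 9.38967152e-01 4.18578747e-04] [ 0.62380854 -0.0021132   0.10014531]
0.0017165643623010473 0.17906736295900783
c_s16 3.3333333333333335
c_t16 3.3333333333333335
[300.4004648  197.67852201] [334.63474918 192.24251386]
[355.69066043 244.05309312] [518.91697123 346.80895936]
```

View pics/c_s16.png

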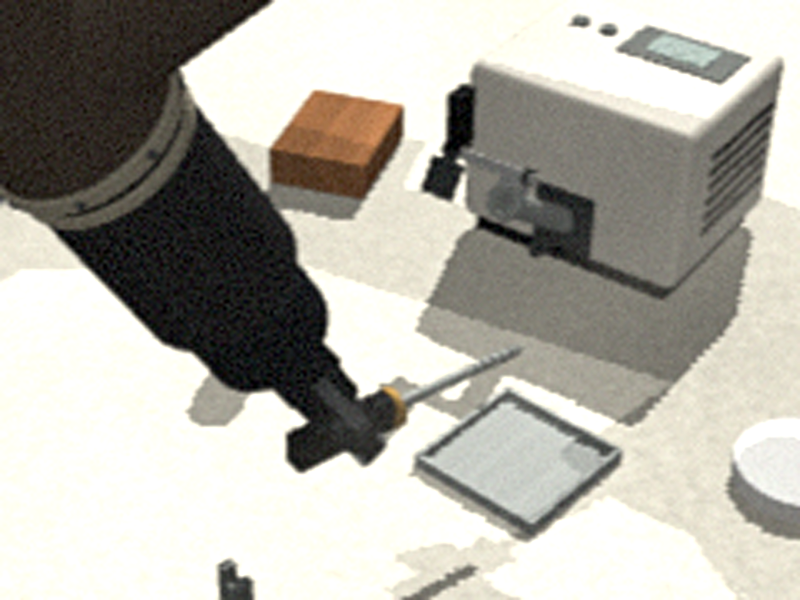

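View pics/c_t16.png

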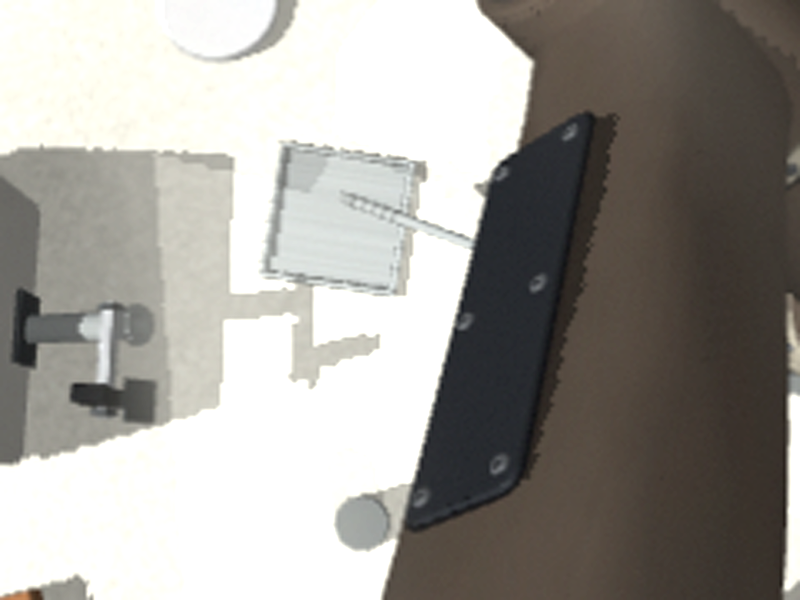

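```bash
python3 -c "
from workcell import env
print(env.finish_job())"
```

```text
the job is handed in; nothing more can be done
None
```

The job is done and handed in at about 32.5 s; no verdict was reported.

- **Shutter:** I slid it about 42 mm to its end stop, where the force rose to about 26 N. The later pictures still show the tab at the end of its rail.
- **Gauge rod:** I took it from the cradle with the tool tilted 30° so the gripper stayed clear of the open shutter tab. It went into the tube with almost no side force. The collar met the rim within about 0.5 mm of where I expected, at about 7 to 11 N, and I held it there for a second before drawing it out. At my check the tip was about 37 mm clear of the mouth.
- **Final pose:** The rod is held level to about 0.1° and still, with the gripper at 18% of its opening and 60 N set. From the arm's position I put the tip at (0.624, -0.002, 0.100) m. That is within a few mm of the tray's middle as I measured it and 10 cm above the bench.
- **Bystanders:** Those in view in the last pictures looked to be where they started. I did not measure them one by one.

**Disagreements:** The cameras differ by up to about 2 to 3 mm. The tip appears about 1 pixel off its predicted place in the scene view and about 1.4 pixels off in the top view. The two tray measurements differ by about 6 mm across the robot's left-right axis, and I used a value in between. All of this is well inside the 40 mm limit.

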